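# Lay a breakfast tray with a boiled egg

## Robot

A 7-joint arm with a two-finger parallel gripper is mounted at the origin on the work surface; the furniture and walls round the work are solid. World frame = base frame: x ahead of the robot, y to its left, z up, the work surface at z = 0. Lengths are in m, angles in rad, forces in N, time in s.
With the tool pointing down it reaches from about 0.425 to 1.025 m from the base axis. Payload 9.4 kg.
Tool frame: the origin (TCP) lies on the centre line of the jaws, within the pads' length; the fingertips stand 14 mm ahead of it and the grasp point (between the pads) lies 5 mm behind it; z points along the fingers, y is the line along which they close (so a half turn about z gives the same grasp; the last joint's range is limited). The gripper opens to 93 mm and grips with 3 to 60 N. Pads are 15 mm wide; open, the fingers measure 128 mm over their backs; the gripper's body (75 mm by 188 mm) begins 65 mm behind the grasp point.
Start: joints at [-0.077, 0.599, -0.003, 1.599, 0.002, 0.943, -0.08], TCP at [0.725, -0, 0.233] pointing down, gripper open.
Joint ranges: [-2.57, 2.57], [-0.35, 1.97], [-1.29, 1.29], [0.11, 2.56], [-1.05, 4.19], [0.11, 1.86], [-2.63, 2.63]. Speed limits (rad/s): [2.22, 2.22, 3.01, 3.01, 3.14, 3.14, 3.14].

## Interface

Orientations are given as a rotation vector (axis times angle).
In Python, from workcell import sense, snapshot, job_done gives the robot as it stands.
- The arm moves only by the tool pendant, called after "Call:" as name(argument=value, ...) on one line, values as JSON. Schema: {"type":"object","properties":{"offsets":{"type":"string"},"only":{"type":"string"},"quiet":{"type":"boolean"},"lines":{"type":"string"}},"required":["offsets"],"additionalProperties":false}. offsets is a string of 1 to 20 rows, parted by a bar, with the numbers parted by commas; each row has 7 numbers: the opening from 0.0 (shut) to 1.0 (fully open), then dx, dy, dz in m, then a rotation vector rx, ry, rz in rad; each row shifts and turns the commanded pose from where the row before left it, along the tool's axes as they then stand; what a row does not reach is not made up. A row lasts 1/8 s, in which the tool goes at most 0.0625 m and 0.188 rad, less where a joint would pass 70% of its speed; a pose out of reach is approached as far as the arm can. The fingers move at their own pace and stop on an object; the grip force is fixed at half the most. Time passes only in rows, so rows that do not move let the fingers close. The tool returns the time, the measured TCP pose, the force, the opening and the grip force at its end. only (a regular expression) keeps the lines of the reply that match it, lines (a string "A,B") keeps lines A to B, and quiet returns only ok. Input that does not fit is refused with a message, and nothing moves.
- sense(): the state, without advancing time (a new reading comes with each control period).
- snapshot(name): name is "scene" or "side" or "wrist"; returns a dict with "color" (400x640x3 uint8, red, green, blue), "fov_y" (degrees; the focal length in pixels is half the picture's height over the tangent of half this angle, whatever the lens; pixels are square), "cx", "cy" (the principal point, pixels), "k1" (the pictures are not rectified: a ray, as slopes to the right and down, at radius r is drawn at 1 + k1 r^2 times it, then the intrinsics apply), "view" (4x4, takes a point from world to camera coordinates); the wrist camera has in their place "tool_from_camera" (4x4, takes a point from camera to tool coordinates, whose origin is the TCP and whose axes are the flange's). Camera axes: x right, y down, z forward; pixel columns grow to the right and rows downward; lengths in m; the calibration is good to about 2 mm. A picture is of the moment at which its call begins: read the wrist's pose just before it. There is no depth.
- job_done(): hands the job in; it is judged then, once.
The state is a dict: "time_s": time; "joint_positions": joint angles; "qd": joint speeds; "joint_efforts": joint torques, N m; "tool_pos": TCP position; "tool_rot": TCP orientation; "ft_force": force on the tool from outside, world axes, zero at the start; "torque": the same for the moment, N m; "grip_width": opening from 0.0 (shut) to 1.0 (fully open); "grip_force": force on a finger pad.
Only numpy, scipy, OpenCV 4.12 (cv2) and the standard library are available. Lean on these libraries where they do the work, as an engineer would, in place of code of your own. Each camera call takes 0.05 s, during which the arm holds its last target. There are 200 camera calls.

## Task

Lay the breakfast tray, as seen from its front (the long side nearest the robot, by the lemon, so that the hand slots are left and right): stand the egg cup in the middle of the small plate and then set the boiled egg in it, blunt end down; stand the green-capped spice jar in the tray's back left corner and the honey jar to the right of it, straight behind the plate and midway between the plate and the back rim; and lay the teaspoon flat beside the plate, midway between the plate and the tray's right side, its length straight front to back with the bowl towards the back. Leave the lemon in front of the tray where it lies, and do not drop the egg on the worktop.

Things in the scene. Friction and masses are not known exactly. Their poses are not given: they have to be found in the camera images.
- tray: Fixed wooden serving tray, inside 230 mm deep (x) by 270 mm wide (y), walls 9 mm. Floor top 10 mm, front and back rims 28 mm, left and right sides (hand slots) 44 mm above its origin (centre of its underside, on the worktop). x axis to the tray's back, y axis to its left. It stands turned about 35 to 55 deg clockwise; its front is the long side facing the robot most nearly.
- plate: Fixed small round blue plate, 104 mm across and 12 mm high, standing on the tray's floor near its front: at x -40 mm, y +12 mm of the tray's frame. Flat middle 60 mm across, its top 4 mm above the plate's origin; the rim slopes up to 12 mm. Origin: centre of its underside, on the tray floor (10 mm above the worktop). Axes parallel to the tray's.
- egg_cup: Loose white china egg cup, round, 48 mm high, 49 mm across the rim, foot 41 mm, narrow waist 33 mm across at 11 mm height; widens from 45 mm across at 24 mm height to the rim; 110 g. The mouth is 39 mm wide and 24 mm deep. Origin: centre of the foot's underside, z up.
- egg: Loose boiled brown egg, 44 mm thick, 58 mm long, 60 g, standing blunt end down. Origin: bottom of the blunt end, z to the pointed end; thickest 26 mm above the origin. In the egg holder its thickest part is 14 mm above the ring's rim (44 mm above the worktop); in the egg cup about 14 mm above the cup's rim (origin 36 mm above the cup's).
- egg_holder: Fixed black lift-out egg holder of the egg cooker: three open rings in a clover, 100 mm across, 45 mm each, rims 30 mm above the worktop. The egg stands in one of them, 27 mm from the holder's centre along the holder's x axis. Origin: centre of the underside.
- honey_jar: Loose honey jar with a red screw lid, 58 mm (its x) by 62 mm (its y), 86 mm high; lid 56 mm across, from 75 mm height to the top; 360 g. Origin: centre of the underside, z up.
- spice_jar: Loose glass spice jar with a green screw cap, round, 46 mm across, 106 mm high; cap 45 mm across, from 85 mm height to the top; 110 g. Origin: centre of the underside, z up.
- teaspoon: Loose steel teaspoon lying on its back, 137 mm long (x axis), 28 mm wide at the bowl; the arched handle is 9 mm wide at the middle, where its top is 13 mm high; 20 g. Origin: middle of its length, on the surface. x axis to the bowl. Between tray and jars stands a toaster (200 mm high, front from about x 0.50, y 0.16 to x 0.66, y -0.08): carry things round in front of that.
- lemon: Loose yellow lemon, 71 mm long (x), 53 mm wide, 51 mm high, on the worktop in front of the tray. A bystander: leave it. Origin: centre of the underside.
Mind the look-alikes: they are no part of the job. Leave any purple look-alike of the spice_jar alone.

How it is judged:
On the way, in this order (a step that is already met when the one before it is completed fails the run):
1. the egg cup stands in the middle of the plate, released, and the egg is not yet in it (z of egg_cup in the frame of plate between -0.001 and 0.01 m and horizontal distance between egg_cup and plate below 0.012 m and angle between egg_cup's own z axis and vertical below 0.12 rad and contact force between egg_cup and the fingers below 0.3 N and distance between egg and egg_cup above 0.08 m), for 0.2 s.
2. the egg sits in the egg cup (z of egg_cup in the frame of plate between -0.001 and 0.01 m and horizontal distance between egg_cup and plate below 0.012 m and angle between egg_cup's own z axis and vertical below 0.12 rad and z of egg in the frame of egg_cup between 0.028 and 0.043 m and horizontal distance between egg and egg_cup below 0.01 m and angle between egg's own z axis and vertical below 0.35 rad), for 0.2 s.
At the end, for the whole second after the job is handed in: Cup upright within 12 mm of the plate's middle, egg upright in it. In the tray's frame (mm): spice jar x 45..95, y 72..115; teaspoon flat, x -47..36, y -110..-66, within 12 deg of x, bowl to the back. Honey 86..130 behind the plate's centre, within 18 sideways. All upright, released, at rest (all of step 2 and x of spice_jar in the frame of tray between 0.045 and 0.095 m and y of spice_jar in the frame of tray between 0.072 and 0.115 m and z of spice_jar in the frame of tray between 0.005 and 0.015 m and angle between each of spice_jar, honey_jar's own z axis and vertical below 0.1 rad and x of honey_jar in the frame of plate between 0.086 and 0.13 m and y of honey_jar in the frame of plate between -0.018 and 0.018 m and z of honey_jar in the frame of tray between 0.005 and 0.015 m and x of teaspoon in the frame of tray between -0.047 and 0.036 m and y of teaspoon in the frame of tray between -0.11 and -0.066 m and z of teaspoon in the frame of tray between 0.004 and 0.018 m and angle between the x axis of teaspoon and the x axis of tray, either way round below 0.21 rad and angle between teaspoon's own z axis and vertical below 0.2 rad and x of spice_jar in the frame of teaspoon above 0 m and linear speed of each of egg_cup, egg, spice_jar, honey_jar, teaspoon below 0.02 m/s and contact force between each of egg_cup, egg, spice_jar, honey_jar, teaspoon and the fingers below 0.3 N); the robot touches nothing.
It fails at once if the lemon is displaced by more than 30 mm (distance of lemon from where it was at the start of the episode above 0.03 m).
It fails at once if the egg is dropped on the worktop (height (world z) of egg below 0.01 m).
It also fails if it takes over 134 s, if anything falls off the work surface, if the arm or the gripper's body presses on something with over 40 N, if the wrist force passes 120 N, or if a joint passes its speed limit or range.

## Working session

There is one attempt and no reset: what is moved stays moved. The work goes in short steps, Python scripts to look and compute and a tool call to move; the robot and the scene stay as the last step left them, time stands still between calls to the robot, and variables do not carry over. Pictures are saved under pics/ and viewed, at most 14 in all, crops included, and the job is handed in when it is done.

```bash
mkdir -p pics; ls
```

Create h.py:
```python
import numpy as np, cv2
from scipy.spatial.transform import Rotation as R
from workcell import sense, snapshot
def cam(name):
    st=sense(); s=snapshot(name)
    f=200/np.tan(np.radians(s["fov_y"])/2)
    K=np.array([[f,0,s["cx"]],[0,f,s["cy"]],[0,0,1]])
    if "view" in s: T=np.linalg.inv(np.array(s["view"]))
    else:
        W=np.eye(4); W[:3,:3]=R.from_rotvec(st["tool_rot"]).as_matrix(); W[:3,3]=st["tool_pos"]
        T=W@np.array(s["tool_from_camera"])
    return dict(img=np.array(s["color"]),K=K,k1=s["k1"],T=T)
def ray(c,uv):
    uv=np.atleast_2d(np.array(uv,float)); K=c["K"]
    d=(uv-[K[0,2],K[1,2]])/K[0,0]; x=d.copy()
    for _ in range(20): x=d/(1+c["k1"]*(x**2).sum(1,keepdims=True))
    v=np.c_[x,np.ones(len(x))]@c["T"][:3,:3].T
    return c["T"][:3,3],v
def onz(c,uv,z):
    o,v=ray(c,uv); return o+v*((z-o[2])/v[:,2:3])
def proj(c,P):
    P=np.atleast_2d(P); p=(P-c["T"][:3,3])@c["T"][:3,:3]; x=p[:,:2]/p[:,2:]
    x=x*(1+c["k1"]*(x**2).sum(1,keepdims=True)); return x*c["K"][0,0]+[c["K"][0,2],c["K"][1,2]]
def save(c,n,crop=None,k=1):
    im=c["img"][...,::-1]
    if crop: x0,y0,x1,y1=crop; im=im[y0:y1,x0:x1]
    cv2.imwrite("pics/"+n,cv2.resize(im,None,fx=k,fy=k,interpolation=cv2.INTER_CUBIC))
def to_tool(p,yaw=None):
    "tool-axis displacement to world point p"
    st=sense(); M=R.from_rotvec(st["tool_rot"]).as_matrix()
    return M.T@(np.array(p)-st["tool_pos"])
def state():
    st=sense(); M=R.from_rotvec(st["tool_rot"]).as_matrix()
    print("t",round(st["time_s"],2),"pos",np.round(st["tool_pos"],4),"R",np.round(M,3).tolist(),"q",np.round(st["joint_positions"],2),"g",st["grip_width"])
```

Run:
```python
from h import *
state()
for n in ["scene","side","wrist"]:
    c=cam(n); save(c,n+"0.png",None,1.25); print(n,np.round(c["T"],3).tolist(),c["K"][0],c["k1"])
```

```text
pics
t 0.0 pos [ 0.7245 -0.      0.2317] R [[-0.0, 1.0, -0.002], [1.0, 0.0, -0.0], [-0.0, -0.002, -1.0]] q [-0.08  0.6  -0.    1.6   0.    0.94 -0.08] g 0.9974331866085578
scene [[0.784, -0.294, 0.547, -0.153], [-0.621, -0.353, 0.7, -0.705], [-0.013, -0.888, -0.46, 0.521], [0.0, 0.0, 0.0, 1.0]] [395.20409645   0.         318.97528693] -0.0229262083173833
side [[0.997, -0.053, 0.057, 0.367], [-0.077, -0.805, 0.589, -0.524], [0.014, -0.591, -0.806, 0.797], [0.0, 0.0, 0.0, 1.0]] [428.5162289    0.         319.54413155] 0.018914376201446606
wrist [[1.0, -0.001, -0.001, 0.725], [-0.001, -0.967, -0.257, 0.072], [-0.001, 0.257, -0.967, 0.383], [0.0, 0.0, 0.0, 1.0]] [277.4253427    0.         320.80742706] 0.0073422105074304736
```

View pics/scene0.png

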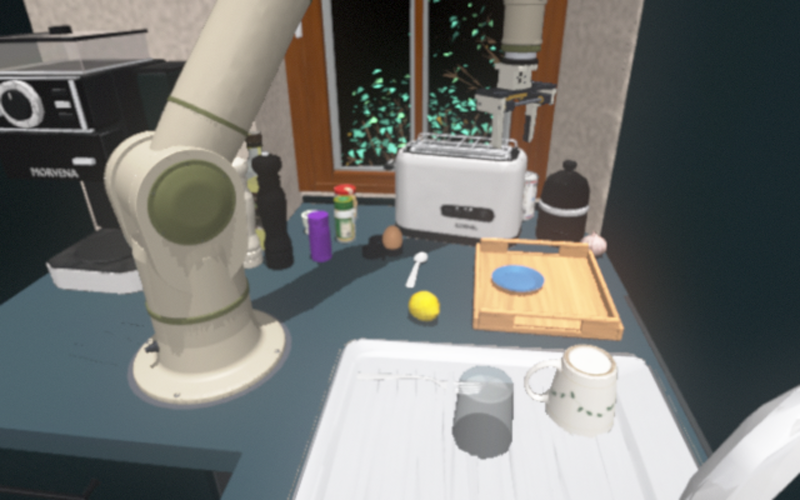

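View pics/side0.png

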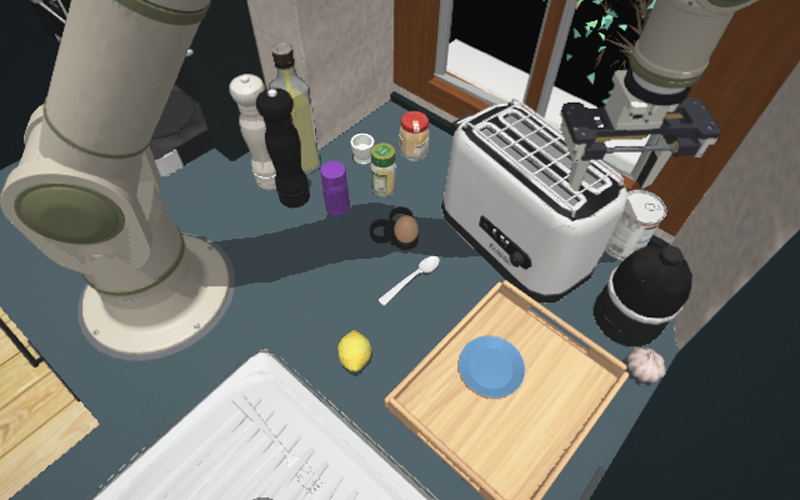

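View pics/wrist0.png

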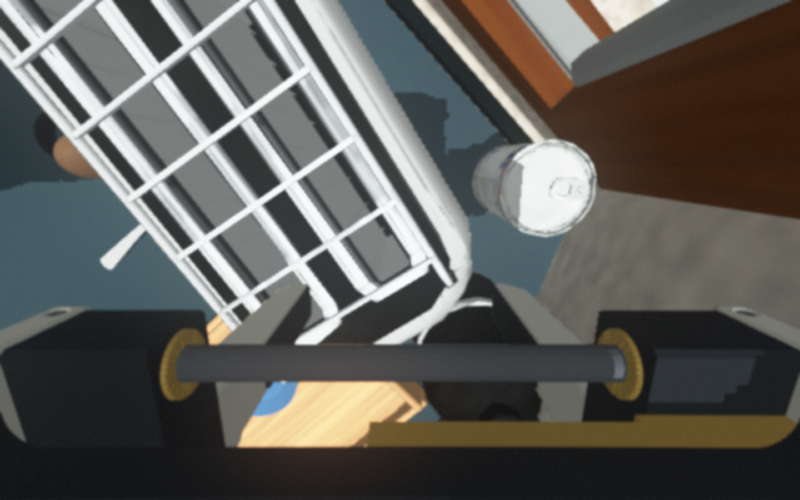

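The side view shows it all (800-px picture): cup (362,148), honey (413,135), spice jar (383,165), egg (405,230), spoon (380,303)-(432,262), lemon (355,350), plate (491,366), tray corners (388,402), (503,285) and (627,378). The decoy purple jar is at (335,188), and the arm stands over the toaster.

Run:
```python
from h import *
c=cam("side"); save(c,"sidecrop.png",(230,70,500,250),2.9)
hsv=cv2.cvtColor(c["img"],cv2.COLOR_RGB2HSV)
def blobs(name,lo,hi,roi,z,n=1):
    m=cv2.inRange(hsv,lo,hi); mm=np.zeros_like(m); x0,y0,x1,y1=roi; mm[y0:y1,x0:x1]=m[y0:y1,x0:x1]
    cs,_=cv2.findContours(mm,cv2.RETR_EXTERNAL,cv2.CHAIN_APPROX_NONE)
    cs=sorted(cs,key=cv2.contourArea)[::-1][:n]
    for k in cs:
        u=k[:,0].mean(0); b=cv2.boundingRect(k)
        if len(k)>5:
            e=cv2.fitEllipse(k); print(name,cv2.contourArea(k),b,"ell",np.round(e[0],1),np.round(e[1],1),round(e[2]),"xy",np.round(onz(c,e[0],z)[0],4))
    return cs
blobs("plate",(100,90,60),(120,255,255),(340,240,460,340),.022)
blobs("red",(0,120,60),(8,255,255),(300,80,350,140),.084)
blobs("red2",(172,120,60),(180,255,255),(300,80,350,140),.084)
blobs("green",(45,80,40),(80,255,255),(280,100,330,160),.100)
blobs("lemon",(22,120,90),(34,255,255),(250,240,320,320),.025)
blobs("egg",(5,60,60),(18,255,255),(300,160,350,210),.050)
cs=blobs("spoon",(0,0,150),(180,60,255),(295,195,360,250),.004)
k=cs[0][:,0]; P=onz(c,k,.006)[:,:2]; r=cv2.minAreaRect(P.astype(np.float32)*1000); print("spoon rect mm",r)
blobs("cup",(0,0,170),(180,40,255),(270,98,302,135),.045)
m=cv2.inRange(hsv,(8,60,120),(25,200,255)); m[:220]=0;m[:,:300]=0; 
k=max(cv2.findContours(m,0,2)[0],key=cv2.contourArea); print("tray",cv2.boundingRect(k),cv2.approxPolyDP(cv2.convexHull(k),6,True)[:,0].tolist())
```

```text
plate 1889.0 (367, 269, 53, 49) ell [393.  292.9] [45.9 52.5] 116 xy [ 0.5468 -0.1895  0.022 ]
red 292.0 (321, 89, 22, 18) ell [331.5  97.4] [17.2 21.6] 91 xy [0.4717 0.3134 0.084 ]
green 90.0 (297, 123, 19, 11) ell [305.8 127.4] [11.3 17.8] 94 xy [0.4007 0.1947 0.1   ]
lemon 599.5 (270, 264, 27, 33) ell [283.  280.4] [25.2 30.7] 3 xy [ 0.3352 -0.1497  0.025 ]
egg 312.5 (315, 172, 20, 23) ell [324.4 183.1] [18.6 21.6] 1 xy [0.4342 0.0682 0.05  ]
spoon 311.5 (303, 205, 49, 39) ell [329.5 221.7] [10.2 62.3] 51 xy [ 0.4404 -0.005   0.004 ]
spoon rect mm ((437.4705810546875, -11.750221252441406), (140.2373504638672, 27.575592041015625), 42.29489517211914)
cup 176.5 (280, 107, 19, 14) ell [289.3 112.9] [12.7 18. ] 87 xy [0.3644 0.3065 0.045 ]
tray (308, 224, 195, 176) [[404, 224], [502, 298], [432, 399], [388, 399], [308, 324]]
```

View pics/sidecrop.png

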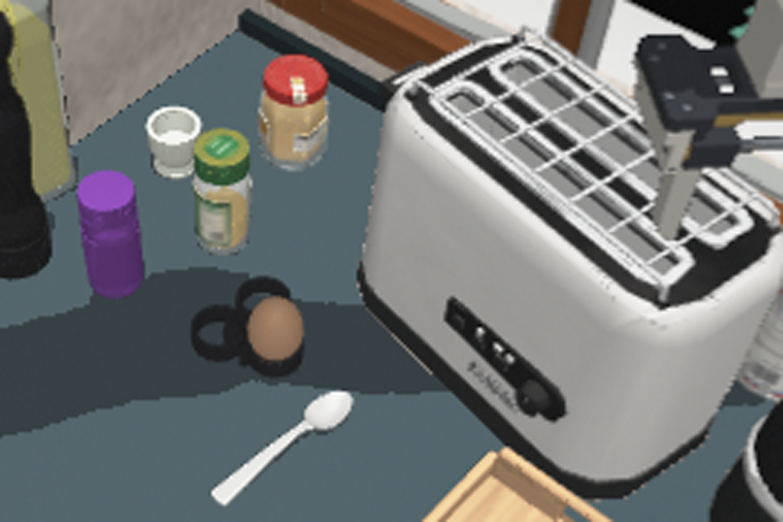

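Run:
```python
from h import *
c=cam("side")
f=lambda n,uv,z: print(n,np.round(onz(c,uv,z),4).tolist())
f("cup",[(289.7,113.8)],.048); f("spice",[(306.5,120)],.106); f("honey",[(332,96.2)],.086)
f("cupfoot",[(289.7,129)],.001)
f("wall",[(312.8,82),(254,120)],0)
f("mill",[(237,160)],0)
f("purple base front",[(269,171)],0)
t=onz(c,[(404,224),(502,298),(308,324)],.044); print("tray",np.round(t,4).tolist())
for a,b in((0,1),(0,2)):
    d=t[b]-t[a]; print(np.hypot(*d[:2]),np.degrees(np.arctan2(d[1],d[0])))
# spoon
hsv=cv2.cvtColor(c["img"],cv2.COLOR_RGB2HSV)
m=cv2.inRange(hsv,(0,0,150),(180,60,255)); mm=np.zeros_like(m); mm[195:250,295:360]=m[195:250,295:360]
k=max(cv2.findContours(mm,0,1)[0],key=cv2.contourArea)[:,0]
P=onz(c,k,.006)[:,:2]; i=np.argmax(((P[:,None]-P[None])**2).sum(2)); a,b=P[i//len(P)],P[i%len(P)]; print("spoon ends",a,b)
# inside egg holder dark centre
f("holder crop pts",[(230+218/2.9,70+333/2.9),(230+263/2.9,70+300/2.9)],.03)
f("egg",[(230+275/2.9,70+330/2.9)],.047)
```

```text
cup [[0.3652, 0.2997, 0.048]]
spice [[0.4034, 0.2127, 0.106]]
honey [[0.4732, 0.3155, 0.086]]
cupfoot [[0.363, 0.2936, 0.001]]
wall [[0.4364, 0.4819, -0.0], [0.2695, 0.3342, 0.0]]
mill [[0.2296, 0.1946, -0.0]]
purple base front [[0.3079, 0.1541, 0.0]]
tray [[0.5925, -0.0474, 0.044], [0.7438, -0.223, 0.044], [0.3784, -0.2474, 0.044]]
0.2318004461229268 -49.25853108824384
0.29306200486644857 -136.94019199668753
spoon ends [ 0.38130184 -0.054207  ] [0.48874212 0.03608949]
holder crop pts [[0.3919, 0.082, 0.03], [0.4298, 0.1133, 0.03]]
egg [[0.4353, 0.0686, 0.047]]
```

Call:
pendant(offsets="0.7,0,0,-0.05,0,0,0 | 0.7,0,0,-0.05,0,0,0 | 0.7,0,0,0,0,0,-0.181 | 0.7,0,0,0,0,0,-0.181 | 0.7,0,0,0,0,0,-0.181 | 0.7,0,0,0,0,0,-0.181 | 0.7,0.0515,-0.0079,0,0,0,0 | 0.7,0.0515,-0.0079,0,0,0,0 | 0.7,0.0515,-0.0079,0,0,0,0 | 0.7,0.0515,-0.0079,0,0,0,0 | 0.7,0.0515,-0.0079,0,0,0,0 | 0.7,0.0515,-0.0079,0,0,0,0 | 0.7,0.0515,-0.0079,0,0,0,0 | 0.7,0.0515,-0.0079,0,0,0,0 | 0.7,0.04,-0.0079,0,0,0,0 | 0.7,0,0,0,0,0,0 | 0.7,0,0,0,0,0,0")

```text
time_s: 2.38
tool_pos: [0.3729, 0.2911, 0.3327]
tool_rot: [1.291, 2.863, -0.0]
ft_force: [1.4, -0.2, -0.4]
grip_width: 0.7
grip_force: 0.0
```

Run:
```python
from h import *
state(); c=cam("wrist"); save(c,"w1.png",None,1.25)
print(proj(c,[[.3652,.2997,.048],[.4034,.2127,.106]]), "cup->tool",to_tool([.3652,.2997,.036]))
```

```text
t 2.38 pos [0.3729 0.2911 0.3327] R [[-0.662, 0.749, 0.001], [0.749, 0.662, -0.0], [-0.001, 0.0, -1.0]] q [-0.49  0.19 -0.35  2.01  0.08  0.95 -0.16] g 0.7000601370227273
[[320.14953952 164.88011469]
 [300.30203762 232.36943125]] cup->tool [ 1.21730796e-02 -1.07126423e-04  2.96578907e-01]
```

View pics/w1.png

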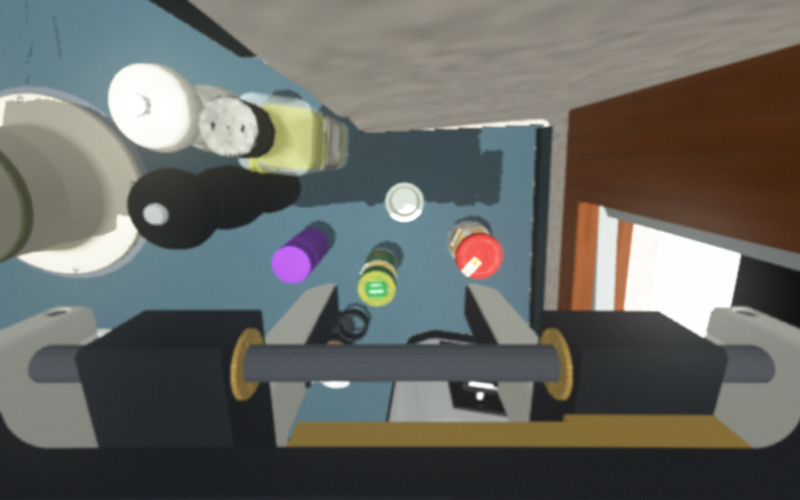

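Wrist view: cup (404,202), spice cap (377,288), honey lid (479,255), purple decoy (292,265), with the wall along the top.

Run:
```python
from h import *
c=cam("wrist"); hsv=cv2.cvtColor(c["img"],cv2.COLOR_RGB2HSV)
def b(n,m,roi,z):
    mm=np.zeros_like(m); x0,y0,x1,y1=roi; mm[y0:y1,x0:x1]=m[y0:y1,x0:x1]
    k=cv2.convexHull(max(cv2.findContours(mm,0,1)[0],key=cv2.contourArea)); e=cv2.fitEllipse(k); (u,r)=cv2.minEnclosingCircle(k)
    print(n,np.round(e[0],1),np.round(e[1],1),np.round(onz(c,e[0],z)[0],4),u,r)
b("cup",cv2.inRange(hsv,(0,0,130),(180,60,255)),(300,140,345,185),.045)
b("green",cv2.inRange(hsv,(25,80,60),(85,255,255)),(280,214,325,250),.104)
b("red",cv2.inRange(hsv,(0,120,80),(8,255,255))|cv2.inRange(hsv,(172,120,80),(180,255,255)),(355,180,415,230),.084)
save(c,"w1c.png",(270,130,420,250),5)
```

```text
cup [323.1 161.6] [32.3 33. ] [0.3658 0.3061 0.045 ] (323.2109680175781, 161.48988342285156) 16.586732864379883
green [301.5 228. ] [29.6 33.3] [0.4009 0.218  0.104 ] (301.8087158203125, 227.97315979003906) 16.497507095336914
red [382.8 203.7] [36.3 36.9] [0.4712 0.3213 0.084 ] (382.8333435058594, 203.8333282470703) 18.566802978515625
```

View pics/w1c.png

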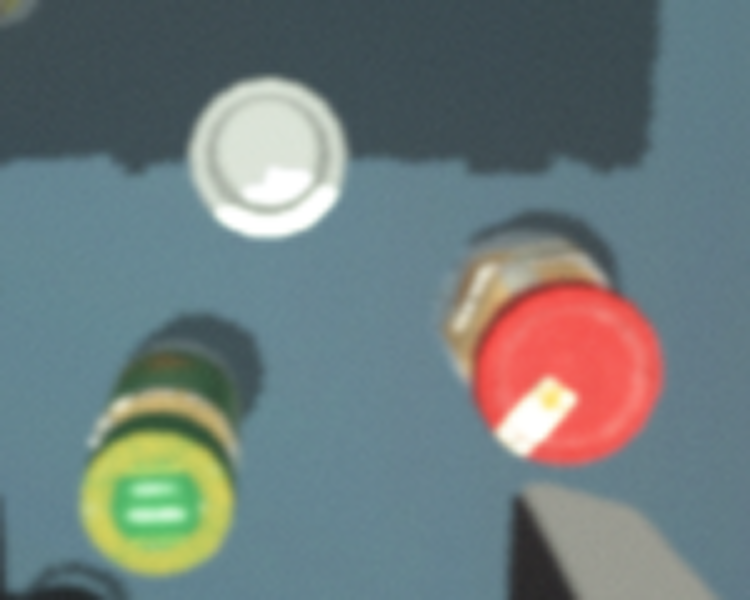

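Call:
pendant(offsets="0.7,0.0143,0.0034,0.0475,0,0,0 | 0.7,0,0,0.0475,0,0,0 | 0.7,0,0,0.0475,0,0,0 | 0.7,0,0,0.0475,0,0,0 | 0.7,0,0,0,0,0,0 | 0.7,0,0,0,0,0,0")

```text
time_s: 3.22
tool_pos: [0.3662, 0.3046, 0.1436]
tool_rot: [1.292, 2.863, 0.001]
ft_force: [-0.2, 0.1, 0.7]
grip_width: 0.7
grip_force: 0.0
```

Run:
```python
from h import *
state(); c=cam("wrist"); hsv=cv2.cvtColor(c["img"],cv2.COLOR_RGB2HSV)
m=cv2.inRange(hsv,(0,0,120),(180,60,255)); print(proj(c,[[.366,.304,.048]]))
save(c,"w2.png",(160,100,480,340),2.2)
```

```text
t 3.23 pos [0.3662 0.3046 0.1436] R [[-0.662, 0.75, 0.001], [0.75, 0.662, 0.0], [-0.0, 0.001, -1.0]] q [-0.61  0.46 -0.28  2.23  0.27  0.48 -0.37] g 0.6999714812230319
[[319.20940671 205.53025285]]
```

View pics/w2.png

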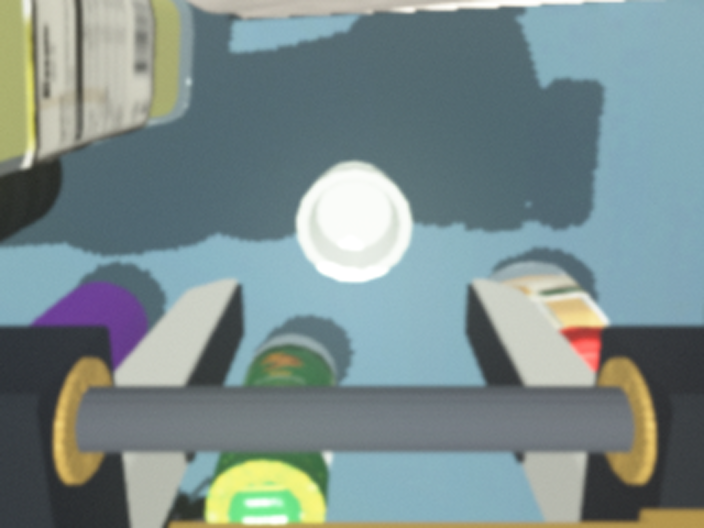

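Call:
pendant(offsets="0.7,0.002,0.001,0.036,0,0,0 | 0.7,0,0,0.036,0,0,0 | 0.7,0,0,0.036,0,0,0 | 0.7,0,0,0,0,0,0 | 0,0,0,0,0,0,0 | 0,0,0,0,0,0,0 | 0,0,0,0,0,0,0 | 0,0,0,0,0,0,0 | 0,0,0,-0.03,0,0,0 | 0,0,0,-0.05,0,0,0 | 0,0,0,-0.05,0,0,0 | 0,0,0,-0.05,0,0,0 | 0,0,0,0,0,0,0")

```text
time_s: 4.9
tool_pos: [0.3662, 0.3076, 0.2187]
tool_rot: [1.291, 2.86, 0.011]
ft_force: [0.0, -0.0, -0.8]
grip_width: 0.511
grip_force: 30.0
```

```bash
python3 -c "
from h import *
state(); print(to_tool([.547,-.19,.05]))
for p in [(.40,.216),(.472,.318)]: print(to_tool([*p,.1]))"
```

```text
t 4.9 pos [0.3662 0.3076 0.2187] R [[-0.662, 0.75, 0.006], [0.75, 0.662, 0.005], [-0.0, 0.008, -1.0]] q [-0.53  0.34 -0.37  2.15  0.2   0.67 -0.32] g 0.5112587796451531
[-0.49267684 -0.19491864  0.16736464]
[-0.09100042 -0.03614207  0.11846616]
[-0.06215252  0.08532772  0.11940852]
```

Call:
pendant(offsets="0,0,0,-0.05,0,0,0 | 0,-0.0547,-0.0217,0,0,0,0 | 0,-0.0547,-0.0217,0,0,0,0 | 0,-0.0547,-0.0217,0,0,0,0 | 0,-0.0547,-0.0217,0,0,0,0 | 0,-0.0547,-0.0217,0,0,0,0 | 0,-0.0547,-0.0217,0,0,0,0 | 0,-0.0547,-0.0217,0,0,0,0 | 0,-0.0547,-0.0217,0,0,0,0 | 0,-0.0547,-0.0217,0,0,0,0 | 0,0,0,0,0,0,0 | 0,0,0,0,0,0,0 | 0,0,0,0,0,0,0")

```text
time_s: 6.52
tool_pos: [0.5442, -0.19, 0.2644]
tool_rot: [-1.287, -2.865, -0.0]
ft_force: [-0.4, 1.0, -1.1]
grip_width: 0.512
grip_force: 30.0
```

Run:
```python
from h import *
state(); c=cam("wrist"); save(c,"w3.png",None,1.25)
hsv=cv2.cvtColor(c["img"],cv2.COLOR_RGB2HSV); m=cv2.inRange(hsv,(102,110,70),(120,255,255))
k=cv2.convexHull(max(cv2.findContours(m,0,1)[0],key=cv2.contourArea)); e=cv2.fitEllipse(k); print(e,onz(c,e[0],.022), proj(c,[[.547,-.19,.022]]))
```

```text
t 6.53 pos [ 0.5442 -0.19    0.2644] R [[-0.664, 0.748, -0.001], [0.748, 0.664, 0.0], [0.001, -0.0, -1.0]] q [ 0.38  0.39 -0.2   1.9   0.1   0.86  0.86] g 0.5123399699698037
((332.2225646972656, 187.65977478027344), (34.19158935546875, 46.82667541503906), 87.7510986328125) [[ 0.56746996 -0.18998002  0.022     ]] [[321.67326071 178.45888054]]
```

View pics/w3.png

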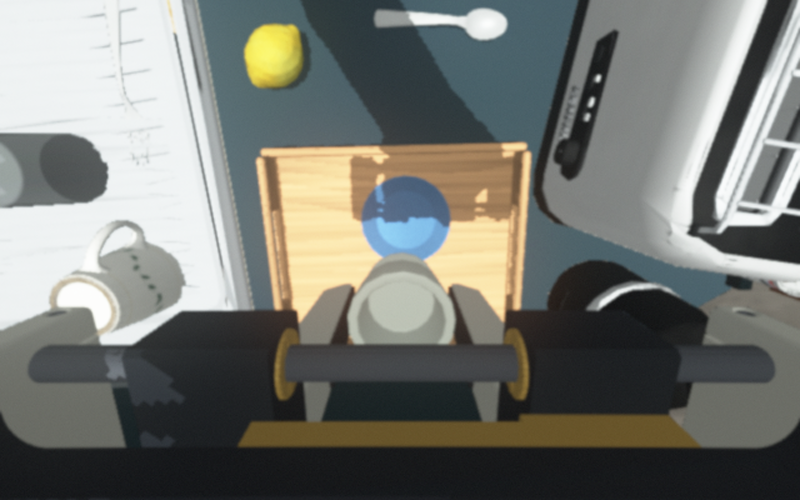

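Call:
pendant(offsets="0,0,0.004,0.05,0,0,0 | 0,0,0,0.05,0,0,0 | 0,0,0,0.05,0,0,0 | 0,0,0,0.04,0,0,0 | 0,0,0,0.01,0,0,0 | 0,0,0,0.007,0,0,0 | 0,0,0,0.005,0,0,0 | 0,0,0,0,0,0,0 | 0,0,0,0,0,0,0")

```text
time_s: 7.7
tool_pos: [0.548, -0.1891, 0.0534]
tool_rot: [1.29, 2.863, 0.0]
ft_force: [0.6, -0.4, -0.8]
grip_width: 0.514
grip_force: 30.0
```

```bash
python3 -c "
from h import *
state()
c=cam('side'); save(c,'s2.png',(340,200,500,320),5)"
```

```text
t 7.7 pos [ 0.548  -0.1891  0.0534] R [[-0.662, 0.749, 0.001], [0.749, 0.662, -0.0], [-0.001, 0.001, -1.0]] q [ 0.32  0.68 -0.12  2.06  0.2   0.41  0.76] g 0.5140509569693081
```

View pics/s2.png

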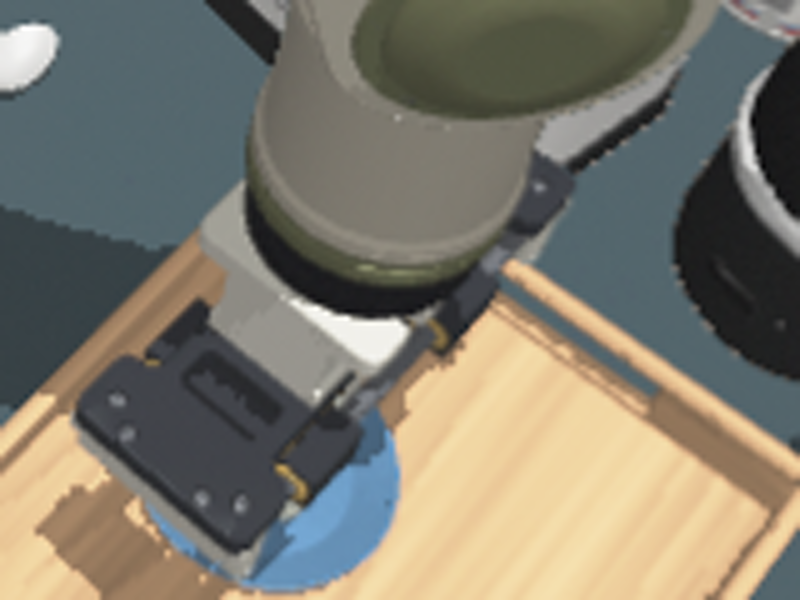

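The gripper hides the cup from the side, so I lower the last few mm, release, rise and check.

Call:
pendant(offsets="0,0.001,0,0.003,0,0,0 | 0,0,0,0.002,0,0,0 | 0,0,0,0,0,0,0 | 0.64,0,0,0,0,0,0 | 0.64,0,0,0,0,0,0 | 0.64,0,0,0,0,0,0 | 0.64,0,0,-0.03,0,0,0 | 0.64,0,0,-0.06,0,0,0 | 0.64,0,0,-0.06,0,0,0 | 0.64,0.05,0,-0.05,0,0,0 | 0.64,0.05,0,0,0,0,0 | 0.64,0.05,0,0,0,0,0 | 0.64,0,0,0,0,0,0")

```text
time_s: 9.38
tool_pos: [0.4491, -0.078, 0.242]
tool_rot: [-1.285, -2.866, 0.001]
ft_force: [1.3, 0.6, 0.0]
grip_width: 0.641
grip_force: 0.0
```

Run:
```python
from h import *
state()
for n,s in (("side",2),("wrist",1)):
    c=cam(n); hsv=cv2.cvtColor(c["img"],cv2.COLOR_RGB2HSV); save(c,"p3%s.png"%n,(340,200,500,320) if n=="side" else None,5 if n=="side" else 1.25)
    print(n,proj(c,[[.547,-.188,.022],[.547,-.188,.062],[.4353,.0686,.047]]))
```

```text
t 9.38 pos [ 0.4491 -0.078   0.242 ] R [[-0.665, 0.747, -0.001], [0.747, 0.665, 0.0], [0.001, -0.001, -1.0]] q [ 0.24  0.28 -0.24  2.17  0.1   0.71  0.66] g 0.64076086431599
side [[392.93345364 292.16585743]
 [396.18623761 283.17449598]
 [324.82457274 183.80293239]]
wrist [[320.14468202 275.44208172]
 [320.08595323 290.8513628 ]
 [394.57769221  81.065538  ]]
```

View pics/p3wrist.png

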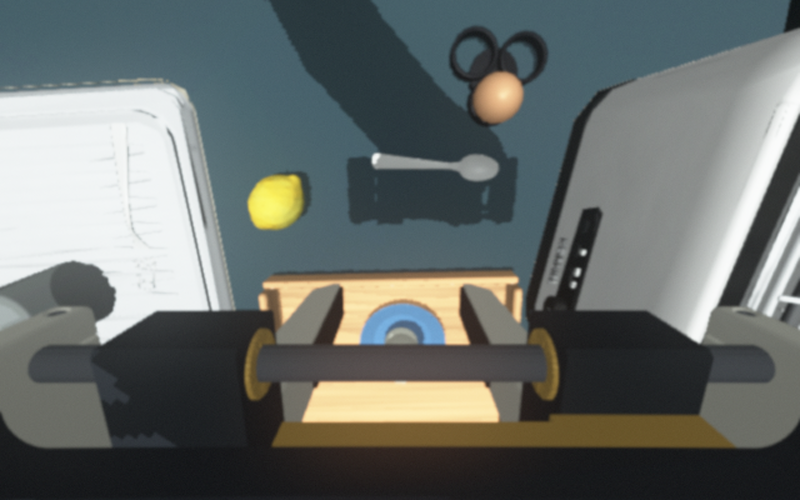

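The wrist view shows the cup standing in the plate (402,340), the egg at (498,98), the spoon at (435,165) and the lemon undisturbed. Next I check the cup against the plate numerically and move over the egg.

Call:
pendant(offsets="0.7,0,0,0,0,0,-0.17 | 0.7,0,0,0,0,0,-0.17 | 0.7,0,0,0,0,0,-0.17 | 0.7,0,0,0,0,0,-0.17 | 0.7,0,0,0,0,0,-0.16 | 0.7,0,0,0,0,0,-0.16 | 0.7,-0.003,0.05,0,0,0,0 | 0.7,-0.003,0.05,0,0,0,0 | 0.7,-0.003,0.048,0.03,0,0,0 | 0.7,0,0,0.04,0,0,0 | 0.7,0,0,0,0,0,0 | 0.7,0,0,0,0,0,0")

```text
time_s: 10.98
tool_pos: [0.4386, 0.0669, 0.1723]
tool_rot: [0.238, -3.132, 0.0]
ft_force: [-0.1, -0.4, -0.7]
grip_width: 0.701
grip_force: 0.0
```

Run:
```python
from h import *
state()
def hull(c,lo,hi,roi,z,n):
    hsv=cv2.cvtColor(c["img"],cv2.COLOR_RGB2HSV); m=cv2.inRange(hsv,lo,hi); mm=np.zeros_like(m); x0,y0,x1,y1=roi; mm[y0:y1,x0:x1]=m[y0:y1,x0:x1]
    k=cv2.convexHull(max(cv2.findContours(mm,0,1)[0],key=cv2.contourArea)); e=cv2.fitEllipse(k); print(n,np.round(e[0],1),np.round(e[1],1),cv2.boundingRect(k),np.round(onz(c,e[0],z)[0],4))
c=cam("side")
hull(c,(100,90,60),(120,255,255),(340,240,460,340),.022,"plate")
hull(c,(0,0,160),(180,45,255),(370,260,420,310),.060,"cup")
w=cam("wrist"); hull(w,(3,60,60),(18,255,255),(240,40,400,300),.047,"egg"); print(proj(w,[[.4353,.07,.047]]),to_tool([.4353,.07,.048]))
a=c["img"][200:320,340:500]; b=w["img"][60:300,160:480]
cv2.imwrite("pics/c4.png",np.hstack([cv2.resize(a,None,fx=2.4,fy=2.4)[:288], cv2.resize(b,(384,288))])[...,::-1])
```

```text
t 10.97 pos [0.4386 0.0669 0.1723] R [[-0.989, -0.151, -0.0], [-0.151, 0.989, -0.0], [0.0, -0.0, -1.0]] q [ 0.07  0.4  -0.46  2.26  0.34  0.54  1.07] g 0.701287208520695
plate [393.  292.9] [46.5 53.2] (367, 269, 53, 49) [ 0.5469 -0.1895  0.022 ]
cup [396.4 285.2] [24.3 26.8] (384, 273, 26, 26) [ 0.5471 -0.1911  0.06  ]
egg [327.3 193.5] [42.6 43.5] (307, 172, 43, 44) [0.4348 0.0736 0.047 ]
[[323.79082675 193.42256731]] [0.00321434 0.00356852 0.12488421]
```

View pics/c4.png

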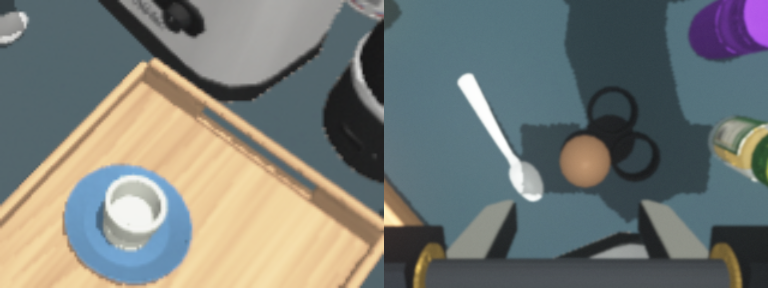

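Left crop: cup centred on the plate (rim centre within about 2 mm). Right crop: egg at (585,160), jaws symmetric about 578. I go lower and re-measure.

Call:
pendant(offsets="0.7,0.0029,0.005,0.036,0,0,0 | 0.7,0,0,0.036,0,0,0 | 0.7,0,0,0,0,0,0 | 0.7,0,0,0,0,0,0")

```text
time_s: 11.58
tool_pos: [0.4349, 0.0719, 0.1011]
tool_rot: [-0.239, 3.131, -0.0]
ft_force: [-0.5, 0.3, 0.2]
grip_width: 0.7
grip_force: 0.0
```

Run:
```python
from h import *
state()
w=cam("wrist"); hsv=cv2.cvtColor(w["img"],cv2.COLOR_RGB2HSV); m=cv2.inRange(hsv,(3,60,60),(18,255,255)); m[:,:240]=0;m[:,400:]=0;m[300:]=0
k=max(cv2.findContours(m,0,1)[0],key=cv2.contourArea);e=cv2.fitEllipse(cv2.convexHull(k)); print(e,cv2.boundingRect(k),onz(w,e[0],.046)); print(proj(w,[sense()["tool_pos"]-np.array([0,0,.055])]))
# finger inner edges by brightness along rows
g=cv2.cvtColor(w["img"],cv2.COLOR_RGB2GRAY)
for r in (235,245,255): print(r,g[r,225:415:3].tolist())
```

```text
t 11.57 pos [0.4349 0.0719 0.1011] R [[-0.988, -0.152, 0.001], [-0.152, 0.988, -0.0], [-0.001, -0.0, -1.0]] q [-0.06  0.52 -0.32  2.34  0.48  0.35  0.92] g 0.7002948820070292
((322.28076171875, 219.4123077392578), (55.98731994628906, 58.40119934082031), 2.7131235599517822) (295, 191, 56, 58) [[0.43543976 0.07370762 0.046     ]]
[[320.1405015  218.68017866]]
235 [153, 153, 153, 155, 153, 161, 193, 200, 199, 200, 199, 198, 196, 133, 64, 165, 224, 213, 113, 98, 97, 97, 96, 96, 109, 161, 173, 182, 187, 192, 195, 197, 198, 198, 196, 192, 190, 183, 179, 170, 143, 93, 91, 90, 90, 81, 58, 50, 49, 47, 49, 144, 193, 193, 193, 192, 194, 193, 176, 107, 89, 92, 90, 89]
245 [151, 152, 159, 193, 197, 197, 198, 197, 198, 198, 197, 163, 68, 60, 63, 194, 254, 247, 231, 149, 151, 150, 148, 149, 151, 147, 148, 151, 159, 169, 175, 178, 179, 177, 176, 173, 164, 134, 97, 93, 94, 91, 92, 91, 91, 91, 90, 90, 88, 56, 47, 47, 59, 168, 193, 193, 193, 193, 194, 195, 194, 177, 120, 146]
255 [189, 195, 197, 195, 196, 196, 198, 199, 197, 181, 77, 61, 60, 59, 70, 250, 246, 166, 152, 150, 150, 150, 150, 150, 150, 149, 148, 150, 151, 150, 149, 149, 150, 149, 150, 149, 149, 148, 145, 111, 93, 93, 91, 91, 92, 92, 91, 89, 89, 78, 48, 47, 48, 48, 91, 184, 193, 194, 194, 194, 195, 193, 194, 194]
```

Call:
pendant(offsets="0.7,0,0.001,0.027,0,0,0 | 0.7,0,0,0.026,0,0,0 | 0.7,0,0,0,0,0,0 | 0,0,0,0,0,0,0 | 0,0,0,0,0,0,0 | 0,0,0,0,0,0,0 | 0,0,0,0,0,0,0")

```text
time_s: 12.5
tool_pos: [0.4345, 0.0729, 0.0474]
tool_rot: [-0.24, 3.131, 0.0]
ft_force: [0.0, -0.7, 7.8]
grip_width: 0.464
grip_force: 30.0
```

```bash
python3 -c "
from h import *
state()"
```

```text
t 12.5 pos [0.4345 0.0729 0.0474] R [[-0.988, -0.152, 0.001], [-0.152, 0.988, 0.0], [-0.001, -0.0, -1.0]] q [-0.17  0.62 -0.17  2.38  0.59  0.18  0.83] g 0.4638003165833354
```

Call:
pendant(offsets="0,0,0,-0.03,0,0,0 | 0,0,0,-0.05,0,0,0 | 0,0,0,-0.05,0,0,0 | 0,0,0,0,0,0,0")

```text
time_s: 13.0
tool_pos: [0.4353, 0.0731, 0.1798]
tool_rot: [-0.238, 3.127, 0.001]
ft_force: [1.0, -0.1, -1.5]
grip_width: 0.46
grip_force: 30.0
```

```bash
python3 -c "
from h import *
state(); print(to_tool([.547,-.188,.1]))
c=cam('wrist');save(c,'w5.png',(200,100,440,300),2)
s=cam('side');hsv=cv2.cvtColor(s['img'],cv2.COLOR_RGB2HSV);print(cv2.countNonZero(cv2.inRange(hsv,(5,60,60),(18,200,255))[160:210,300:350]))"
```

```text
t 13.0 pos [0.4353 0.0731 0.1798] R [[-0.988, -0.151, 0.006], [-0.151, 0.988, 0.001], [-0.006, -0.0, -1.0]] q [ 0.1   0.39 -0.51  2.26  0.36  0.56  1.03] g 0.4599817217742069
[-0.07036904 -0.27495267  0.08018791]
0
```

Call:
pendant(offsets="0,-0.0141,-0.055,0,0,0,0 | 0,-0.0141,-0.055,0,0,0,0 | 0,-0.0141,-0.055,0,0,0,0 | 0,-0.0141,-0.055,0,0,0,0 | 0,-0.0141,-0.055,0,0,0,0 | 0,0,0,0,0,0,0 | 0,0,0,0,0,0,0 | 0,0,0,0,0,0,0")

```text
time_s: 14.1
tool_pos: [0.5451, -0.1863, 0.1761]
tool_rot: [0.244, -3.131, -0.001]
ft_force: [-0.5, -0.4, -0.7]
grip_width: 0.46
grip_force: 30.0
```

Run:
```python
from h import *
state(); print(to_tool([.547,-.188,.085]))
c=cam('wrist'); s=cam('side')
for x,roi,q in((c,(220,100,420,300),"w"),(s,(340,200,500,320),"s")):
    x0,y0,x1,y1=roi; a=x["img"][y0:y1,x0:x1]
    if q=="w": A=cv2.resize(a,(400,400))
    else: B=cv2.resize(a,(400,300))
cv2.imwrite("pics/c6.png",np.hstack([A,np.vstack([B,np.zeros((100,400,3),np.uint8)])])[...,::-1])
```

```text
t 14.1 pos [ 0.5451 -0.1863  0.1761] R [[-0.988, -0.155, -0.001], [-0.155, 0.988, 0.001], [0.001, 0.001, -1.0]] q [ 0.57  0.53 -0.49  1.98  0.37  0.72  1.58] g 0.46010061129153745
[-0.00178214 -0.00206662  0.09111001]
```

View pics/c6.png

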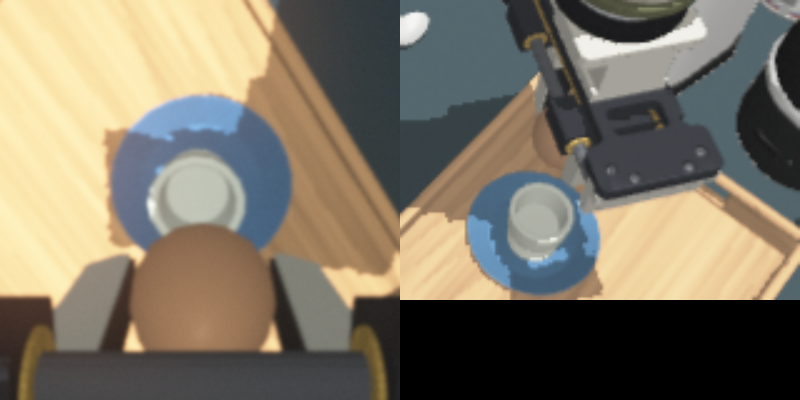

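Call:
pendant(offsets="0,-0.0015,-0.0025,0.03,0,0,0 | 0,0,0,0.03,0,0,0 | 0,0,0,0.02,0,0,0 | 0,0,0,0.006,0,0,0 | 0,0,0,0.003,0,0,0 | 0,0,0,0,0,0,0 | 0,0,0,0,0,0,0")

```text
time_s: 15.08
tool_pos: [0.5478, -0.1904, 0.0885]
tool_rot: [-0.24, 3.131, -0.001]
ft_force: [0.5, 0.1, -0.9]
grip_width: 0.464
grip_force: 30.0
```

```bash
python3 -c "
from h import *
state()
c=cam('wrist');s=cam('side'); A=cv2.resize(c['img'][100:300,220:420],(400,400)); B=cv2.resize(s['img'][200:320,340:500],(400,300))
cv2.imwrite('pics/c7.png',np.hstack([A,np.vstack([B,np.zeros((100,400,3),np.uint8)])])[...,::-1])"
```

```text
t 15.07 pos [ 0.5478 -0.1904  0.0885] R [[-0.988, -0.153, 0.001], [-0.153, 0.988, -0.0], [-0.001, -0.001, -1.0]] q [ 0.51  0.65 -0.4   2.03  0.48  0.55  1.49] g 0.4635802517716626
```

Call:
pendant(offsets="0,0,0,0.003,0,0,0 | 0,0,0,0.002,0,0,0 | 0,0,0,0,0,0,0 | 0,0,0,0,0,0,0")

```text
time_s: 15.68
tool_pos: [0.5475, -0.1902, 0.0828]
tool_rot: [0.24, -3.132, -0.0]
ft_force: [1.0, 0.4, 0.1]
grip_width: 0.46
grip_force: 30.0
```

Call:
pendant(offsets="0,0,0,0.0015,0,0,0 | 0,0,0,0,0,0,0 | 0,0,0,0,0,0,0")

```text
time_s: 16.05
tool_pos: [0.5474, -0.1902, 0.0813]
tool_rot: [0.241, -3.132, -0.0]
ft_force: [0.3, 0.5, 0.0]
grip_width: 0.463
grip_force: 30.0
```

Call:
pendant(offsets="0,0,0,0.0015,0,0,0 | 0,0,0,0,0,0,0 | 0,0,0,0,0,0,0")

```text
time_s: 16.42
tool_pos: [0.5476, -0.1902, 0.0799]
tool_rot: [-0.241, 3.132, -0.0]
ft_force: [-0.2, -0.0, 1.7]
grip_width: 0.459
grip_force: 30.0
```

Call:
pendant(offsets="0,0,0,0.001,0,0,0 | 0,0,0,0,0,0,0 | 0,0,0,0,0,0,0")

```text
time_s: 16.8
tool_pos: [0.5478, -0.19, 0.0794]
tool_rot: [-0.241, 3.132, -0.0]
ft_force: [-1.5, 1.6, 7.4]
grip_width: 0.462
grip_force: 30.0
```

```bash
python3 -c "
from h import *
c=cam('wrist'); hsv=cv2.cvtColor(c['img'],cv2.COLOR_RGB2HSV); m=cv2.inRange(hsv,(3,60,40),(18,255,255)); m[:,:260]=0;m[:,380:]=0;m[:190]=0;m[275:]=0
k=max(cv2.findContours(m,0,1)[0],key=cv2.contourArea); print('egg',cv2.boundingRect(k))
m=cv2.inRange(hsv,(0,0,90),(180,50,255)); m[:,:260]=0;m[:,380:]=0;m[:150]=0
for r in range(185,235,8): print(r,np.where(m[r])[0][[0,-1]] if m[r].any() else None)"
```

```text
egg (271, 212, 99, 63)
185 [269 270]
193 [265 331]
201 [262 341]
209 [261 347]
217 [261 352]
225 [262 355]
233 [263 379]
```

Contact right at the expected height; release and rise.

Call:
pendant(offsets="0.55,0,0,-0.001,0,0,0 | 0.6,0,0,0,0,0,0 | 0.65,0,0,0,0,0,0 | 0.65,0,0,0,0,0,0 | 0.65,0,0,-0.03,0,0,0 | 0.65,0,0,-0.05,0,0,0 | 0.65,0,0.05,-0.03,0,0,0 | 0.65,0,0.06,0,0,0,0 | 0.65,0,0.06,0,0,0,0 | 0.65,0,0,0,0,0,0")

```text
time_s: 18.1
tool_pos: [0.521, -0.0173, 0.1905]
tool_rot: [-0.252, 3.13, 0.002]
ft_force: [0.2, -0.6, -0.6]
grip_width: 0.652
grip_force: 0.0
```

Run:
```python
from h import *
state(); s=cam("side"); w=cam("wrist")
B=cv2.resize(s["img"][200:320,340:500],(400,300)); A=cv2.resize(w["img"],(400,300)); cv2.imwrite("pics/c8.png",np.hstack([B,A])[...,::-1])
hsv=cv2.cvtColor(s["img"],cv2.COLOR_RGB2HSV); m=cv2.inRange(hsv,(5,60,60),(16,170,220)); mm=np.zeros_like(m); mm[255:300,380:420]=m[255:300,380:420]
k=max(cv2.findContours(mm,0,1)[0],key=cv2.contourArea); e=cv2.fitEllipse(k); print(e,cv2.boundingRect(k),onz(s,e[0],.078))
print([to_tool([*p,.2]) for p in [(.402,.215),(.472,.318)]])
```

```text
t 18.1 pos [ 0.521  -0.0173  0.1905] R [[-0.987, -0.16, 0.001], [-0.16, 0.987, 0.001], [-0.001, 0.001, -1.0]] q [ 0.3   0.46 -0.52  2.08  0.35  0.68  1.28] g 0.6517485822774841
((397.8748779296875, 280.0556335449219), (22.56707763671875, 25.1058349609375), 12.020702362060547) (386, 267, 24, 26) [[ 0.54731997 -0.18939208  0.078     ]]
[array([ 0.08153566,  0.25253069, -0.01022719]), array([-0.00351659,  0.34349834, -0.01027338])]
```

View pics/c8.png

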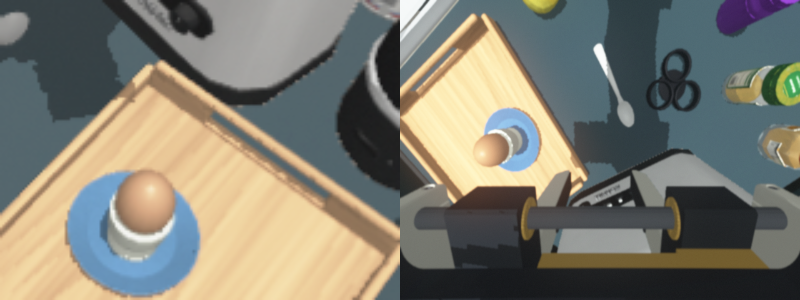

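The egg sits upright in the cup (145,195 in the left crop). Next comes the spice jar; first I work out its grasp and the clearances at its target.

Run:
```python
from h import *
c=cam("side")
print("canister base L,B,R",np.round(onz(c,[(477,246),(502,276),(532,262)],0),3).tolist())
hsv=cv2.cvtColor(c["img"],cv2.COLOR_RGB2HSV)
print("garlic",onz(c,[(517,295)],0.0).round(3))
print("toaster corner base",onz(c,[(441,238)],0).round(3), onz(c,[(412,232)],0).round(3), onz(c,[(495,190)],0).round(3))
w=cam("wrist"); h=cv2.cvtColor(w["img"],cv2.COLOR_RGB2HSV)
for n,m,roi,z in (("green",cv2.inRange(h,(25,80,60),(85,255,255)),(560,60,640,150),.1),):
    mm=np.zeros_like(m); x0,y0,x1,y1=roi; mm[y0:y1,x0:x1]=m[y0:y1,x0:x1]; k=max(cv2.findContours(mm,0,1)[0],key=cv2.contourArea); print(n,cv2.boundingRect(k),onz(w,cv2.fitEllipse(k)[0],z).round(4))
```

```text
canister base L,B,R [[0.751, -0.086, 0.0], [0.782, -0.159, 0.0], [0.855, -0.131, 0.0]]
garlic [[ 0.798 -0.201  0.   ]]
toaster corner base [[ 0.679 -0.061  0.   ]] [[ 0.619 -0.041  0.   ]] [[0.839 0.061 0.   ]]
green (580, 82, 60, 58) [[0.4053 0.2044 0.1   ]]
```

Call:
pendant(offsets="1,0,0,-0.037,0,0,-0.145 | 1,0,0,-0.037,0,0,-0.145 | 1,0,0,-0.037,0,0,-0.145 | 1,-0.0246,0.0508,0,0,0,0 | 1,-0.0246,0.0508,0,0,0,0 | 1,-0.0246,0.0508,0,0,0,0 | 1,-0.0246,0.0508,0,0,0,0 | 1,-0.0246,0.0508,0,0,0,0 | 1,-0.0246,0.0508,0,0,0,0 | 1,0,0,0,0,0,0 | 1,0,0,0,0,0,0 | 1,0,0,0,0,0,0")

```text
time_s: 19.8
tool_pos: [0.4762, 0.311, 0.3005]
tool_rot: [0.905, -3.008, 0.002]
ft_force: [0.0, 0.2, 0.4]
grip_width: 1.001
grip_force: 0.0
```

Add to h.py:
```python
def lid(c,kind,z,guess=None):
    h=cv2.cvtColor(c["img"],cv2.COLOR_RGB2HSV)
    m=cv2.inRange(h,(0,130,90),(7,255,255))|cv2.inRange(h,(173,130,90),(180,255,255)) if kind=="red" else cv2.inRange(h,(25,90,60),(85,255,255))
    m[300:]=0; g=proj(c,[guess])[0]; yy,xx=np.mgrid[:400,:640]; m[(xx-g[0])**2+(yy-g[1])**2>45**2]=0
    k=cv2.convexHull(max(cv2.findContours(m,0,1)[0],key=cv2.contourArea)); e=cv2.fitEllipse(k)
    print(kind,np.round(e[0],1),np.round(e[1],1),cv2.boundingRect(k),"pred",g.round(1),"at",onz(c,e[0],z)[0].round(4)); return e
```

Run:
```python
from h import *
state(); w=cam("wrist"); lid(w,"red",.084,[.472,.318,.084]); lid(w,"green",.104,[.402,.214,.104]); print(to_tool([.472,.318,.055]))
```

```text
t 19.8 pos [0.4762 0.311  0.3005] R [[-0.834, -0.552, -0.0], [-0.552, 0.834, -0.001], [0.001, -0.001, -1.0]] q [-0.14  0.42 -0.75  1.85  0.34  1.    1.12] g 1.0005782434911328
red [328.2 180.8] [40.  40.5] (308, 161, 41, 41) pred [326.9 180. ] at [0.4719 0.3201 0.084 ]
green [287.3  86.8] [37.4 40.7] (268, 67, 38, 40) pred [286.6  85.8] at [0.4025 0.2153 0.104 ]
[-0.00043533  0.00816015  0.24563549]
```

Call:
pendant(offsets="1,0,0.009,0.047,0,0,0 | 1,0,0,0.047,0,0,0 | 1,0,0,0.047,0,0,0 | 1,0,0,0.047,0,0,0 | 1,0,0,0.047,0,0,0 | 1,0,0,0.0105,0,0,0 | 1,0,0,0,0,0,0 | 0,0,0,0,0,0,0 | 0,0,0,0,0,0,0 | 0,0,0,0,0,0,0 | 0,0,0,0,0,0,0 | 0,0,0,0,0,0,0")

```text
time_s: 21.35
tool_pos: [0.4706, 0.3204, 0.0558]
tool_rot: [-0.91, 3.006, -0.001]
ft_force: [0.5, -1.2, 7.0]
grip_width: 0.629
grip_force: 29.6
```

```bash
python3 -c "
from h import *
state()"
```

```text
t 21.35 pos [0.4706 0.3204 0.0558] R [[-0.832, -0.555, 0.001], [-0.555, 0.832, -0.001], [-0.0, -0.001, -1.0]] q [-0.36  0.71 -0.5   2.07  0.68  0.53  0.79] g 0.6285569517840752
```

Call:
pendant(offsets="0,0,0,-0.03,0,0,0 | 0,0,0,-0.054,0,0,0 | 0,0,0,-0.054,0,0,0 | 0,0,0,-0.054,0,0,0 | 0,0,0,-0.054,0,0,0 | 0,0.034,-0.05,0,0,0,0 | 0,0.034,-0.05,0,0,0,0 | 0,0.034,-0.05,0,0,0,0 | 0,0.034,-0.05,0,0,0,0 | 0,0.034,-0.05,0,0,0,0 | 0,0.0053,-0.0537,0,0,0,0 | 0,0.0053,-0.0537,0,0,0,0 | 0,0.0053,-0.0537,0,0,0,0 | 0,0.0053,-0.0537,0,0,0,0 | 0,0.0053,-0.0537,0,0,0,0 | 0,0.0053,-0.0537,0,0,0,0 | 0,0,0,0,0,0,0")

```text
time_s: 23.48
tool_pos: [0.6192, -0.2694, 0.2991]
tool_rot: [0.906, -3.005, -0.004]
ft_force: [-0.1, 1.7, -3.9]
grip_width: 0.621
grip_force: 28.7
```

Call:
pendant(offsets="0,0,0,0,0,0,0.17 | 0,0,0,0,0,0,0.17 | 0,0,0,0,0,0,0.17 | 0,0,0,0,0,0,0.17 | 0,0,0,0,0,0,0.17 | 0,0,0,0,0,0,0.17 | 0,0,0,0,0,0,0.17 | 0,0,0,0,0,0,0.17 | 0,0,0,0,0,0,0.05 | 0,0,0,0,0,0,0 | 0,0,0,0,0,0,0")

```text
time_s: 24.85
tool_pos: [0.6196, -0.2669, 0.301]
tool_rot: [-1.252, -2.881, -0.0]
ft_force: [-0.8, 0.2, -4.2]
grip_width: 0.623
grip_force: 28.7
```

Add to h.py:
```python
def tray(x,y,z,yaw=-46.9,c=(.5655,-.2264)):
    a=np.radians(yaw); return np.array([c[0]+x*np.cos(a)-y*np.sin(a),c[1]+x*np.sin(a)+y*np.cos(a),z])
```

Run:
```python
from h import *
state(); print(tray(.068,.012,.067),to_tool(tray(.068,.012,.067)),to_tool(tray(-.04,.012,.067)))
M=R.from_rotvec(sense()["tool_rot"]).as_matrix(); print("heading",np.degrees(np.arctan2(M[1,1],M[0,1])))
w=cam("wrist"); h=cv2.cvtColor(w["img"],cv2.COLOR_RGB2HSV)
m=cv2.inRange(h,(102,110,50),(120,255,255)); m[:,:200]=0;m[:,450:]=0
k=cv2.convexHull(max(cv2.findContours(m,0,1)[0],key=cv2.contourArea)); e=cv2.fitEllipse(k); print("plate",e,onz(w,e[0],.022))
g=cv2.cvtColor(w["img"],cv2.COLOR_RGB2GRAY)
print("tray corners pred",proj(w,[tray(-.124,.144,.028),tray(-.124,-.144,.028),tray(.124,.144,.044),tray(.124,-.144,.044)]).round(0).tolist())
m=cv2.inRange(h,(8,60,110),(25,200,255)); m[300:]=0
k=max(cv2.findContours(m,0,1)[0],key=cv2.contourArea); print(cv2.boundingRect(k),cv2.approxPolyDP(cv2.convexHull(k),5,True)[:,0].tolist())
```

```text
t 24.85 pos [ 0.6196 -0.2669  0.301 ] R [[-0.682, 0.731, -0.001], [0.731, 0.682, 0.0], [0.001, -0.0, -1.0]] q [ 0.5   0.49 -0.28  1.64  0.15  1.04  0.93] g 0.6232451730663259
[ 0.62072456 -0.26785175  0.067     ] [-1.63671684e-03  2.32181955e-04  2.34009969e-01] [1.06363132e-01 6.35488502e-05 2.34074064e-01]
heading 43.0105373203786
plate ((312.55633544921875, 119.1766357421875), (2.904437303543091, 7.800587177276611), 169.61387634277344) [[ 0.55610772 -0.21549755  0.022     ]]
tray corners pred [[417.0, 35.0], [206.0, 36.0], [406.0, 212.0], [219.0, 213.0]]
(206, 35, 216, 225) [[417, 35], [408, 204], [365, 237], [278, 259], [221, 203], [206, 40]]
```

Call:
pendant(offsets="0,-0.0016,0,0.05,0,0,0 | 0,0,0,0.05,0,0,0 | 0,0,0,0.05,0,0,0 | 0,0,0,0.05,0,0,0 | 0,0,0,0.02,0,0,0 | 0,0,0,0.01,0,0,0 | 0,0,0,0.003,0,0,0 | 0,0,0,0,0,0,0 | 0,0,0,0,0,0,0")

```text
time_s: 26.02
tool_pos: [0.6216, -0.2688, 0.0697]
tool_rot: [1.254, 2.878, 0.0]
ft_force: [0.6, 0.0, -3.3]
grip_width: 0.626
grip_force: 28.7
```

Call:
pendant(offsets="0,0,0,0.002,0,0,0 | 0,0,0,0,0,0,0 | 0,0,0,0,0,0,0")

```text
time_s: 26.4
tool_pos: [0.6209, -0.2685, 0.0664]
tool_rot: [1.255, 2.88, -0.0]
ft_force: [1.0, -0.0, -3.1]
grip_width: 0.621
grip_force: 28.7
```

Call:
pendant(offsets="0,0,0,0.001,0,0,0 | 0,0,0,0,0,0,0 | 0,0,0,0,0,0,0")

```text
time_s: 26.78
tool_pos: [0.6211, -0.2686, 0.0659]
tool_rot: [1.255, 2.88, -0.0]
ft_force: [-1.8, 0.7, 6.3]
grip_width: 0.62
grip_force: 28.8
```

Call:
pendant(offsets="0.75,0,0,0,0,0,0 | 0.8,0,0,0,0,0,0 | 0.8,0,0,0,0,0,0 | 0.8,0,0,0,0,0,0 | 0.8,0,0,-0.04,0,0,0 | 0.8,0,0,-0.06,0,0,0 | 0.8,0,0,-0.06,0,0,0 | 0.8,0,0,-0.06,0,0,0 | 0.8,0,0,-0.02,0,0,0 | 0.8,0,0,0,0,0,0")

```text
time_s: 28.02
tool_pos: [0.6215, -0.2686, 0.3071]
tool_rot: [1.254, 2.877, 0.0]
ft_force: [0.1, -0.6, -0.9]
grip_width: 0.8
grip_force: 0.0
```

Run:
```python
from h import *
state(); s=cam("side"); lid(s,"red",.094,tray(.068,.012,.094)); w=cam("wrist"); lid(w,"red",.094,tray(.068,.012,.094)); print(tray(.068,.012,0))
```

```text
t 28.02 pos [ 0.6215 -0.2686  0.3071] R [[-0.681, 0.732, 0.003], [0.732, 0.681, -0.001], [-0.003, 0.001, -1.0]] q [ 0.51  0.49 -0.28  1.63  0.15  1.05  0.93] g 0.8000298144964822Traceback (most recent call last):
  File "<stdin>", line 2, in <module>
  File "h.py", line 39, in lid
    k=cv2.convexHull(max(cv2.findContours(m,0,1)[0],key=cv2.contourArea)); e=cv2.fitEllipse(k)
                     ~~~^^^^^^^^^^^^^^^^^^^^^^^^^^^^^^^^^^^^^^^^^^^^^^^^
ValueError: max() iterable argument is empty
```

Call:
pendant(offsets="0.65,0.0559,0.0187,0,0,0,0 | 0.65,0.0559,0.0187,0,0,0,0 | 0.65,0.0559,0.0187,0,0,0,0 | 0.65,0.0559,0.0187,0,0,0,0 | 0.65,0.0559,0.0187,0,0,0,0 | 0.65,0.0559,0.0187,0,0,0,0 | 0.65,0.0559,0.0187,0,0,0,0 | 0.65,0.0559,0.0187,0,0,0,0 | 0.65,0.0559,0.0187,0,0,0,0 | 0.65,0,0,0,0,0,0 | 0.65,0,0,0,0,0,0")

```text
time_s: 29.45
tool_pos: [0.4013, 0.2138, 0.3041]
tool_rot: [-1.254, -2.879, 0.003]
ft_force: [0.3, 0.0, 0.3]
grip_width: 0.647
grip_force: 0.0
```

```bash
sed -i 's/m\[300:\]=0; g=/g=/' h.py
```

Run:
```python
from h import *
state(); w=cam("wrist"); lid(w,"green",.104,[.4025,.2145,.104]); print(to_tool([.4025,.2145,.065]))
s=cam("side"); lid(s,"red",.094,tray(.068,.012,.094)); print(tray(.068,.012,0))
```

```text
t 29.45 pos [0.4013 0.2138 0.3041] R [[-0.681, 0.732, -0.002], [0.732, 0.681, -0.001], [0.0, -0.003, -1.0]] q [-0.2   0.22 -0.5   2.08  0.13  0.88 -0.02] g 0.6466533770701474
green [321.8 182.1] [32.6 35.3] (306, 164, 33, 36) pred [321.6 183.2] at [0.4018 0.2157 0.104 ]
[0.00029048 0.00197292 0.23924909]
red [451.1 318.2] [30.7 34.9] (435, 302, 33, 33) pred [450.5 315.4] at [ 0.6205 -0.2728  0.094 ]
[ 0.62072456 -0.26785175  0.        ]
```

Call:
pendant(offsets="0.65,0.0005,0.0015,0.05,0,0,0 | 0.65,0,0,0.05,0,0,0 | 0.65,0,0,0.05,0,0,0 | 0.65,0,0,0.05,0,0,0 | 0.65,0,0,0.03,0,0,0 | 0.65,0,0,0.009,0,0,0 | 0.65,0,0,0,0,0,0 | 0,0,0,0,0,0,0 | 0,0,0,0,0,0,0 | 0,0,0,0,0,0,0 | 0,0,0,0,0,0,0")

```text
time_s: 30.92
tool_pos: [0.4028, 0.216, 0.0672]
tool_rot: [1.255, 2.879, 0.002]
ft_force: [-1.0, -1.9, 8.3]
grip_width: 0.478
grip_force: 30.0
```

```bash
python3 -c "
from h import *
state()"
```

```text
t 30.93 pos [0.4028 0.216  0.0672] R [[-0.681, 0.733, 0.002], [0.733, 0.681, 0.001], [-0.001, 0.001, -1.0]] q [-0.45  0.59 -0.23  2.33  0.5   0.27 -0.39] g 0.4776012187968765
```

Call:
pendant(offsets="0,0,0,-0.03,0,0,0 | 0,0,0,-0.05,0,0,0 | 0,0,0,-0.05,0,0,0 | 0,0,0,-0.05,0,0,0 | 0,0,0,-0.055,0,0,0 | 0,0,0,0,0,0,0")

```text
time_s: 31.68
tool_pos: [0.4036, 0.2169, 0.3052]
tool_rot: [1.254, 2.875, 0.009]
ft_force: [0.5, 0.1, -1.4]
grip_width: 0.477
grip_force: 30.0
```

```bash
python3 -c "
from h import *
state();print(tray(.068,.092,.075),to_tool(tray(.068,.092,.075)))"
```

```text
t 31.68 pos [0.4036 0.2169 0.3052] R [[-0.68, 0.733, 0.007], [0.733, 0.68, 0.003], [-0.003, 0.007, -1.0]] q [-0.15  0.22 -0.56  2.08  0.16  0.88 -0.05] g 0.47749145894838985
[ 0.67913755 -0.21318985  0.075     ] [-0.50201936 -0.09234762  0.23091497]
```

Call:
pendant(offsets="0,-0.0558,-0.0103,0,0,0,0 | 0,-0.0558,-0.0103,0,0,0,0 | 0,-0.0558,-0.0103,0,0,0,0 | 0,-0.0558,-0.0103,0,0,0,0 | 0,-0.0558,-0.0103,0,0,0,0 | 0,-0.0558,-0.0103,0,0,0,0 | 0,-0.0558,-0.0103,0,0,0,0 | 0,-0.0558,-0.0103,0,0,0,0 | 0,-0.0558,-0.0103,0,0,0,0 | 0,0,0,0,0,0,0 | 0,0,0,0,0,0,0.175 | 0,0,0,0,0,0,0.175 | 0,0,0,0,0,0,0.175 | 0,0,0,0,0,0,0.175 | 0,0,0,0,0,0,0.175 | 0,0,0,0,0,0,0.175 | 0,0,0,0,0,0,0.175 | 0,0,0,0,0,0,0.175 | 0,0,0,0,0,0,0.17 | 0,0,0,0,0,0,0")

```text
time_s: 34.17
tool_pos: [0.6758, -0.2137, 0.3003]
tool_rot: [-2.921, -1.153, 0.003]
ft_force: [-0.6, -0.6, -1.5]
grip_width: 0.479
grip_force: 30.0
```

Run:
```python
from h import *
state();print(to_tool(tray(.068,.092,.078)))
M=R.from_rotvec(sense()["tool_rot"]).as_matrix(); print("heading",np.degrees(np.arctan2(M[1,1],M[0,1])))
s=cam("side"); lid(s,"red",.094,tray(.068,.012,.094))
```

```text
t 34.17 pos [ 0.6758 -0.2137  0.3003] R [[0.73, 0.683, -0.002], [0.683, -0.73, 0.0], [-0.001, -0.001, -1.0]] q [ 0.2   0.52  0.05  1.57 -0.03  1.05 -0.57] g 0.47922079621974967
[0.00304121 0.00226023 0.22227833]
heading -46.91760961765159
red [451.1 318.2] [30.7 34.8] (435, 302, 33, 33) pred [450.5 315.4] at [ 0.6204 -0.2727  0.094 ]
```

Call:
pendant(offsets="0,0.003,0.002,0.05,0,0,0 | 0,0,0,0.05,0,0,0 | 0,0,0,0.05,0,0,0 | 0,0,0,0.04,0,0,0 | 0,0,0,0.02,0,0,0 | 0,0,0,0.007,0,0,0 | 0,0,0,0.003,0,0,0 | 0,0,0,0,0,0,0 | 0,0,0,0,0,0,0")

```text
time_s: 35.35
tool_pos: [0.6806, -0.2145, 0.0825]
tool_rot: [2.922, 1.15, 0.002]
ft_force: [0.9, 0.6, -0.8]
grip_width: 0.48
grip_force: 30.0
```

Call:
pendant(offsets="0,0,0,0.0015,0,0,0 | 0,0,0,0,0,0,0 | 0,0,0,0,0,0,0")

```text
time_s: 35.72
tool_pos: [0.68, -0.2144, 0.0799]
tool_rot: [2.923, 1.15, -0.0]
ft_force: [-0.2, 0.2, -0.9]
grip_width: 0.479
grip_force: 30.0
```

Call:
pendant(offsets="0,0,0,0.0015,0,0,0 | 0,0,0,0,0,0,0 | 0,0,0,0,0,0,0")

```text
time_s: 36.1
tool_pos: [0.68, -0.2144, 0.0783]
tool_rot: [-2.923, -1.15, 0.0]
ft_force: [-0.0, 0.2, -1.4]
grip_width: 0.478
grip_force: 30.0
```

Call:
pendant(offsets="0,0,0,0.0012,0,0,0 | 0,0,0,0,0,0,0 | 0,0,0,0,0,0,0")

```text
time_s: 36.48
tool_pos: [0.6801, -0.2144, 0.0775]
tool_rot: [2.923, 1.15, 0.001]
ft_force: [-1.6, 0.4, 4.5]
grip_width: 0.483
grip_force: 30.0
```

Call:
pendant(offsets="0.55,0,0,0,0,0,0 | 0.62,0,0,0,0,0,0 | 0.62,0,0,0,0,0,0 | 0.62,0,0,0,0,0,0 | 0.62,0,0,-0.04,0,0,0 | 0.62,0,0,-0.055,0,0,0 | 0.62,0,0,-0.055,0,0,0 | 0.62,0,0,-0.05,0,0,0 | 0.4,-0.0064,-0.0529,0,0,0,0 | 0.4,-0.0064,-0.0529,0,0,0,0 | 0.4,-0.0064,-0.0529,0,0,0,0 | 0.4,-0.0064,-0.0529,0,0,0,0 | 0.4,-0.0064,-0.0529,0,0,0,0 | 0.4,-0.0064,-0.0529,0,0,0,0 | 0.4,0,0,0,0,0,0 | 0.4,0,0,0,0,0,0")

```text
time_s: 38.48
tool_pos: [0.4363, -0.0084, 0.2776]
tool_rot: [2.923, 1.151, 0.002]
ft_force: [-0.3, -0.3, 0.8]
grip_width: 0.401
grip_force: 0.0
```

Add to h.py:
```python
def spoon(c,zz=.006,roi=40):
    h=cv2.cvtColor(c["img"],cv2.COLOR_RGB2HSV); m=cv2.inRange(h,(0,0,135),(180,60,255)); g=proj(c,[[.435,-.009,.005]])[0]
    n,l,st,ce=cv2.connectedComponentsWithStats(m); best=None
    for i in range(1,n):
        if 150<st[i,4]<6000 and np.hypot(*(ce[i]-g))<roi: best=i if best is None or st[i,4]>st[best,4] else best
    ys,xs=np.where(l==best); uv=np.c_[xs,ys]; P=onz(c,uv,zz)[:,:2]
    ctr=P.mean(0); d=np.linalg.svd(P-ctr,full_matrices=False)[2][0]; t=(P-ctr)@d; off=(P-ctr)@np.array([-d[1],d[0]])
    wid=[np.ptp(off[np.abs(t-s)<.004]) for s in np.linspace(t.min()+.01,t.max()-.01,6)]
    mid=ctr+d*(t.max()+t.min())/2
    c0=off[np.abs(t-(t.max()+t.min())/2)<.01]; 
    print("n",len(P),"g",g.round(),"mid",mid.round(4),"len",np.ptp(t).round(4),"ang",np.degrees(np.arctan2(d[1],d[0])).round(1),"widths",np.round(wid,4),"handle off at mid",((c0.max()+c0.min())/2).round(4))
```

Run:
```python
from h import *
state(); spoon(cam("wrist")); spoon(cam("side"))
s=cam("side"); lid(s,"green",.114,tray(.068,.092,.114)); lid(s,"red",.094,tray(.068,.012,.094)); print(tray(.068,.092,0))
M=R.from_rotvec(sense()["tool_rot"]).as_matrix(); print("heading",np.degrees(np.arctan2(M[1,1],M[0,1])))
```

```text
t 38.48 pos [ 0.4363 -0.0084  0.2776] R [[0.732, 0.682, 0.001], [0.682, -0.732, -0.0], [0.001, 0.001, -1.0]] q [-0.1   0.19 -0.01  2.18  0.    0.77 -0.94] g 0.40091720291646976
n 964 g [320. 175.] mid [ 0.4361 -0.008 ] len 0.1361 ang -142.6 widths [0.0256 0.0258 0.0062 0.0141 0.0161 0.0197] handle off at mid -0.0
n 339 g [327. 223.] mid [ 0.4348 -0.0091] len 0.1401 ang -141.1 widths [0.0224 0.0257 0.0057 0.0105 0.0123 0.0154] handle off at mid -0.002
green [477.  282.5] [26.8 27.8] (463, 269, 29, 28) pred [478.2 278.7] at [ 0.6748 -0.22    0.114 ]
red [451.2 318.1] [31.  34.8] (435, 302, 33, 33) pred [450.5 315.4] at [ 0.6206 -0.2726  0.094 ]
[ 0.67913755 -0.21318985  0.        ]
heading -47.1202916212554
```

Call:
pendant(offsets="0.4,0,0,0.05,0,0,0.077 | 0.4,0,0,0.05,0,0,0 | 0.4,0,0,0.05,0,0,0 | 0.4,0,0,0.05,0,0,0 | 0.4,0,0,0.04,0,0,0 | 0.4,0,0,0.014,0,0,0 | 0.4,0,0,0.004,0,0,0 | 0.4,0,0,0,0,0,0 | 0.4,0,0,0,0,0,0")

```text
time_s: 39.75
tool_pos: [0.4352, -0.0095, 0.0274]
tool_rot: [2.966, 1.036, -0.011]
ft_force: [-0.0, -0.1, 0.1]
grip_width: 0.401
grip_force: 0.0
```

```bash
python3 -c "
from h import *
state()"
```

```text
t 39.75 pos [ 0.4352 -0.0095  0.0274] R [[0.783, 0.623, -0.006], [0.623, -0.783, -0.003], [-0.006, -0.002, -1.0]] q [-0.05  0.66 -0.09  2.39  0.53  0.11 -1.55] g 0.4008282102757172
```

Call:
pendant(offsets="0,0,0,0.001,0,0,0 | 0,0,0,0,0,0,0 | 0,0,0,0,0,0,0 | 0,0,0,0,0,0,0 | 0,0,0,0,0,0,0 | 0,0,0,-0.02,0,0,0 | 0,0,0,-0.05,0,0,0 | 0,0,0,-0.05,0,0,0 | 0,0,0,-0.05,0,0,0 | 0,0,0,0,0,0,0")

```text
time_s: 41.0
tool_pos: [0.4374, -0.0088, 0.1996]
tool_rot: [2.964, 1.035, -0.002]
ft_force: [0.2, -0.3, 0.0]
grip_width: 0.006
grip_force: 0.0
```

```bash
python3 -c "
from h import *
state(); w=cam('wrist'); s=cam('side'); spoon(s,.15,90);A=cv2.resize(w['img'][60:300,120:520],(400,240)); B=cv2.resize(s['img'][140:260,260:460],(400,240)); cv2.imwrite('pics/c9.png',np.hstack([A,B])[...,::-1])"
```

```text
t 41.0 pos [ 0.4374 -0.0088  0.1996] R [[0.783, 0.622, -0.0], [0.622, -0.783, -0.003], [-0.002, 0.002, -1.0]] q [ 0.29  0.35 -0.52  2.25  0.3   0.61 -1.35] g 0.006002757546665639
n 353 g [327. 223.] mid [ 0.4227 -0.1031] len 0.1146 ang -141.4 widths [0.0186 0.021  0.0047 0.0086 0.0104 0.013 ] handle off at mid -0.0021
```

The jaws came back empty: joint 6 hit its lower limit at z 0.027, before the handle. I'll lean the tool outwards along the spoon (about the jaw axis) and grasp 8 mm nearer the bowl.

Call:
pendant(offsets="0.4,0.0071,-0.0011,0.045,0,0,0 | 0.4,0,0,0.045,0,-0.1,0 | 0.4,0.01,0,0.045,0,-0.1,0 | 0.4,0,0,0,0,0,0 | 0.4,0,0,0,0,0,0")

```text
time_s: 41.72
tool_pos: [0.4431, -0.0005, 0.0608]
tool_rot: [2.889, 1.012, -0.302]
ft_force: [-0.6, 1.0, 0.3]
grip_width: 0.394
grip_force: 0.0
```

Run:
```python
from h import *
state(); spoon(cam("wrist"),.008,120); print(to_tool([.4423,-.0035,.018]))
```

```text
t 41.73 pos [ 0.4431 -0.0005  0.0608] R [[0.764, 0.624, -0.163], [0.611, -0.781, -0.126], [-0.206, -0.003, -0.979]] q [ 0.01  0.64 -0.3   2.24  0.53  0.54 -1.63] g 0.3943937911392654
n 3159 g [324. 220.] mid [ 0.441  -0.0035] len 0.1252 ang -142.1 widths [0.0249 0.0265 0.009  0.0111 0.0141 0.0172] handle off at mid 0.0006
[0.00638567 0.00139029 0.04334393]
```

Call:
pendant(offsets="0.4,0.003,0.0014,0.02,0,0,0 | 0.4,0.002,0,0.015,0,0,0 | 0.4,0.0014,0,0.0085,0,0,0 | 0.4,0,0,0,0,0,0 | 0.4,0,0,0,0,0,0")

```text
time_s: 42.4
tool_pos: [0.4431, -0.003, 0.0172]
tool_rot: [2.889, 1.011, -0.3]
ft_force: [-1.0, 0.2, 0.7]
grip_width: 0.399
grip_force: 0.0
```

```bash
python3 -c "
from h import *
state()"
```

```text
t 42.4 pos [ 0.4431 -0.003   0.0172] R [[0.765, 0.623, -0.161], [0.61, -0.782, -0.126], [-0.205, -0.002, -0.979]] q [-0.03  0.72 -0.23  2.26  0.6   0.44 -1.7 ] g 0.39892755457800977
```

Call:
pendant(offsets="0,0,0,0,0,0,0 | 0,0,0,0,0,0,0 | 0,0,0,0,0,0,0 | 0,0,0,0,0,0,0")

```text
time_s: 42.9
tool_pos: [0.443, -0.003, 0.0168]
tool_rot: [2.889, 1.011, -0.3]
ft_force: [0.8, -0.4, 0.2]
grip_width: 0.036
grip_force: 30.0
```

Call:
pendant(offsets="0,-0.006,0,-0.0294,0,0,0 | 0,-0.0103,0,-0.049,0,0,0 | 0,-0.0103,0,-0.049,0,0,0 | 0,-0.0103,0,-0.049,0,0,0 | 0,0,0,0,0,0,0 | 0,0,0,0,0,0,0")

```text
time_s: 43.65
tool_pos: [0.4429, -0.0036, 0.1967]
tool_rot: [2.889, 1.01, -0.301]
ft_force: [-1.0, -0.0, -0.8]
grip_width: 0.036
grip_force: 30.0
```

Run:
```python
from h import *
state(); s=cam("side"); w=cam("wrist"); t=tray(-.012,-.098,.19); print(t,to_tool(t))
spoon(s,.18,150)
A=cv2.resize(w['img'][60:300,120:520],(400,240)); B=cv2.resize(s['img'][120:264,240:480],(400,240)); cv2.imwrite('pics/c9.png',np.hstack([A,B])[...,::-1])
```

```text
t 43.65 pos [ 0.4429 -0.0036  0.1967] R [[0.765, 0.623, -0.162], [0.61, -0.782, -0.127], [-0.205, -0.002, -0.979]] q [ 0.14  0.42 -0.45  2.14  0.34  0.85 -1.44] g 0.036262705269597115
[ 0.48574481 -0.28459888  0.19      ] [-0.13741073  0.2467663   0.03428805]
n 290 g [327. 223.] mid [ 0.5138 -0.2614] len 0.0395 ang -14.0 widths [0.0241 0.0224 0.0193 0.0193 0.0177 0.0159] handle off at mid -0.0045
```

View pics/c9.png

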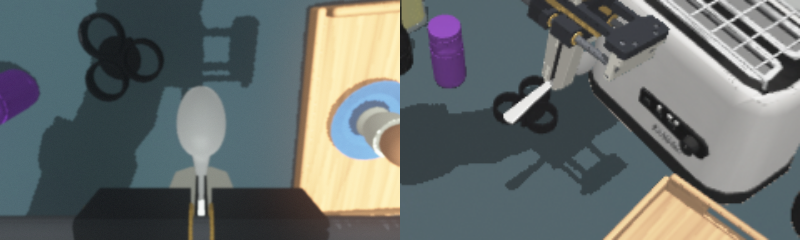

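The spoon is held across the neck, bowl (200,120) pointing along tool +x, handle clear. I carry it over the tray and turn it there.

Call:
pendant(offsets="0,-0.0275,0.0494,0.0068,0,0,0 | 0,-0.0275,0.0494,0.0068,0,0,0 | 0,-0.0275,0.0494,0.0068,0,0,0 | 0,-0.0275,0.0494,0.0068,0,0,0 | 0,-0.0275,0.0494,0.0068,0,0,0 | 0,0,0,0,0,0,0 | 0,0,0,0,0.034,0,0.1623 | 0,0,0,0,0.034,0,0.1623 | 0,0,0,0,0.034,0,0.1623 | 0,0,0,0,0.034,0,0.1623 | 0,0,0,0,0.034,0,0.1623 | 0,0,0,0,0.034,0,0.1623 | 0,0,0,0,0.034,0,0.1623 | 0,0,0,0,0.034,0,0.1623 | 0,0,0,0,0.034,0,0.1623 | 0,0,0,0,0,0,0 | 0,0,0,0,0,0,0")

```text
time_s: 45.88
tool_pos: [0.4866, -0.2837, 0.1908]
tool_rot: [-2.795, 1.206, 0.294]
ft_force: [-0.8, -0.6, -0.7]
grip_width: 0.033
grip_force: 30.0
```

Run:
```python
from h import *
state(); M=R.from_rotvec(sense()["tool_rot"]).as_matrix(); print("tool x heading",np.degrees(np.arctan2(M[1,0],M[0,0])))
print(to_tool(tray(-.012,-.098,.032)),M.T@[0,0,-.1])
```

```text
t 45.88 pos [ 0.4866 -0.2837  0.1908] R [[0.671, -0.728, -0.143], [-0.712, -0.686, 0.151], [-0.208, 0.0, -0.978]] q [ 0.51  0.54 -0.06  1.87 -0.05  0.93 -1.9 ] g 0.032670158708717145
tool x heading -46.67985392325008
[0.03317813 0.00121496 0.15525431] [ 2.08229333e-02 -4.56171908e-06  9.78080029e-02]
```

Call:
pendant(offsets="0,0.0104,0.0012,0.0489,0,0,0 | 0,0.0104,0,0.0489,0,0,0 | 0,0.007,0,0.033,0,0,0 | 0,0.0034,0,0.016,0,0,0 | 0,0.0015,0,0.008,0,0,0 | 0,0,0,0,0,0,0 | 0,0,0,0,0,0,0")

```text
time_s: 46.75
tool_pos: [0.4862, -0.2857, 0.0343]
tool_rot: [-2.793, 1.212, 0.29]
ft_force: [-0.1, -0.5, -0.1]
grip_width: 0.035
grip_force: 30.0
```

```bash
python3 -c "
from h import *
state();print(to_tool(tray(-.012,-.098,.029)))"
```

```text
t 46.75 pos [ 0.4862 -0.2857  0.0343] R [[0.668, -0.731, -0.14], [-0.715, -0.683, 0.151], [-0.205, -0.001, -0.979]] q [ 0.52  0.75 -0.07  1.96 -0.04  0.63 -1.89] g 0.034692871285035266
[-2.91282445e-05 -4.19416118e-04  5.37133627e-03]
```

Call:
pendant(offsets="0,0.0006,0,0.004,0,0,0 | 0,0,0,0,0,0,0 | 0,0,0,0,0,0,0")

```text
time_s: 47.12
tool_pos: [0.4855, -0.2853, 0.0293]
tool_rot: [-2.793, 1.213, 0.292]
ft_force: [-0.7, 0.3, -0.3]
grip_width: 0.033
grip_force: 30.0
```

Call:
pendant(offsets="0,0.0004,0,0.0025,0,0,0 | 0,0,0,0,0,0,0 | 0,0,0,0,0,0,0")

```text
time_s: 47.5
tool_pos: [0.4855, -0.2852, 0.0268]
tool_rot: [-2.793, 1.213, 0.292]
ft_force: [0.2, -0.0, 3.6]
grip_width: 0.038
grip_force: 30.0
```

Call:
pendant(offsets="0.15,0,0,0,0,0,0 | 0.3,0,0,0,0,0,0 | 0.3,0,0,0,0,0,0 | 0.3,-0.004,0,-0.0196,0,0,0 | 0.3,-0.0102,0,-0.0489,0,0,0 | 0.3,-0.0102,0,-0.0489,0,0,0 | 0.3,-0.0102,0,-0.0489,0,0,0 | 0.3,-0.05,0,-0.02,0,0,0 | 0.3,-0.05,0,-0.02,0,0,0 | 0.3,0,0,0,0,0,0 | 0.3,0,0,0,0,0,0")

```text
time_s: 48.88
tool_pos: [0.4251, -0.2206, 0.2571]
tool_rot: [-2.793, 1.213, 0.289]
ft_force: [0.0, -0.6, -0.2]
grip_width: 0.3
grip_force: 0.0
```

Run:
```python
from h import *
state()
for n in ("side","wrist"):
    c=cam(n); h=cv2.cvtColor(c["img"],cv2.COLOR_RGB2HSV); m=cv2.inRange(h,(0,0,120),(180,65,255)); g=proj(c,[tray(-.02,-.098,.015)])[0]
    k,l,st,ce=cv2.connectedComponentsWithStats(m)
    for i in range(1,k):
        if 60<st[i,4]<3000 and np.hypot(*(ce[i]-g))<45:
            ys,xs=np.where(l==i); P=onz(c,np.c_[xs,ys],.016)[:,:2]; q=P.mean(0); d=np.linalg.svd(P-q,full_matrices=False)[2][0]; t=(P-q)@d; mid=q+d*(t.max()+t.min())/2
            a=np.radians(-46.9); v=mid-[.5655,-.2264]; print(n,st[i,4],"mid tray",(v@[np.cos(a),np.sin(a)]).round(4),(v@[-np.sin(a),np.cos(a)]).round(4),"len",np.ptp(t).round(4),"ang-tray",(np.degrees(np.arctan2(d[1],d[0]))+46.9).round(1),"skew",((t.max()+t.min())/2).round(4))
s=cam("side")
for k,z,p in (("green",.105,tray(.068,.092,.105)),("red",.091,tray(.068,.012,.091))):
    e=lid(s,k,z,p); v=onz(s,e[0],z)[0][:2]-[.5655,-.2264]; a=np.radians(-46.9); print("tray",(v@[np.cos(a),np.sin(a)]).round(4),(v@[-np.sin(a),np.cos(a)]).round(4))
h=cv2.cvtColor(s["img"],cv2.COLOR_RGB2HSV); m=cv2.inRange(h,(5,60,60),(16,170,220)); mm=np.zeros_like(m); mm[255:300,380:420]=m[255:300,380:420]
k=max(cv2.findContours(mm,0,1)[0],key=cv2.contourArea); print("egg",cv2.fitEllipse(k),cv2.boundingRect(k))
```

```text
t 48.88 pos [ 0.4251 -0.2206  0.2571] R [[0.668, -0.731, -0.139], [-0.715, -0.683, 0.15], [-0.205, -0.001, -0.979]] q [ 0.47  0.36 -0.08  2.   -0.07  0.98 -1.95] g 0.30021400815090327
side 670 mid tray -0.0189 -0.0992 len 0.1354 ang-tray 0.5 skew -0.0101
wrist 1673 mid tray -0.0194 -0.0977 len 0.1366 ang-tray 179.9 skew 0.0152
wrist 86 mid tray -0.0003 -0.1447 len 0.0907 ang-tray 180.0 skew 0.0019
green [477.  282.4] [26.6 27.8] (463, 269, 29, 28) pred [476.6 281. ] at [ 0.679  -0.2159  0.105 ]
tray 0.0699 0.09
red [451.2 318.1] [31.  34.9] (435, 302, 33, 33) pred [450.1 316. ] at [ 0.6217 -0.2715  0.091 ]
tray 0.0714 0.0102
egg ((397.8771667480469, 280.08575439453125), (22.610994338989258, 24.977523803710938), 13.0690336227417) (386, 267, 24, 26)
```

```bash
python3 -c "
from workcell import job_done
print(job_done())"
```

```text
the job is handed in; nothing more can be done
None
```

The tray is laid and handed in at about 49 s: the egg is upright in the cup on the plate, and both jars and the spoon measured inside their limits in the last side and wrist pictures; I got no verdict back from the judging.

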